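# Free the lacquered knobs, tip the batch into the hopper, set the batch wheel

## Robot

A 7-joint arm with a two-finger parallel gripper is mounted at the origin on the work surface. World frame = base frame: x ahead of the robot, y to its left, z up, the work surface at z = 0. Lengths are in m, angles in rad, forces in N, time in s.
With the tool pointing down it reaches from about 0.4 to 0.85 m from the base axis. Payload 4.5 kg.
Tool frame: the origin (TCP) lies on the centre line of the jaws, within the pads' length; the fingertips stand 14 mm ahead of it and the grasp point (between the pads) lies 5 mm behind it; z points along the fingers, y is the direction in which the jaws open and shut (so a half turn about z gives the same grasp; the last joint's range is limited). The gripper opens to 85 mm and grips with 20 to 120 N. Pads are 22 mm wide; open, the fingers measure 114 mm over their backs; the gripper's body (76 mm by 85 mm) begins 54 mm behind the grasp point. The pads swing forward as they close: fully open they stand 13 mm farther back than shut.
Start: joints at [-1.145, 0.689, -0.195, 1.565, 0.157, 0.902, -0.215], TCP at [0.239, 0.578, 0.245] pointing down, gripper open.
Joint ranges: [-3.01, 3.01], [-0.46, 2.08], [-1.47, 1.51], [0.13, 2.56], [-1, 4.14], [0.04, 2.09], [-2.66, 2.66]. Speed limits (rad/s): [2.57, 2.57, 3.14, 3.14, 3.14, 3.14, 3.14].

## Interface

Orientations are given as a unit quaternion [x, y, z, w].
In Python, from cell import sensors, optics, finish_job gives the robot as it stands.
- The arm moves only by the tool jog_arm, never from a script. Its argument "steps" is a list that holds one entry, the list of rows, each a list of 7 numbers: the shift along the world's x, y, z as a fraction of full scale, then the turn, a rotation vector about the world's x, y, z as a fraction of full scale, then the opening, from -1 (shut) to 1 (fully open). A call has 1 to 20 rows; each row is the pose to reach, as a shift and turn from the pose commanded when the call began; what a row does not reach only later rows make up. Full scale, the value 1, is 200 mm for a shift and 90 degrees for a turn. A row lasts 1/12 s, in which the tool goes at most 41.7 mm and 7.16 degrees, less where a joint would pass 70% of its speed; a pose out of reach is approached as far as the arm can. A call with a number of a shift or a turn outside -1 to 1 is refused whole. A call with a gripper value outside its range is refused whole. The fingers move at their own pace and stop on an object; the grip force is fixed at half the most. Time passes only in rows, so rows that repeat a pose let the fingers close. It gives the time, the measured TCP pose, the force and the opening at its end, in the units of the state.
- sensors.state(): the state, without advancing time (a new reading comes with each control period).
- optics.read_camera(name): name is "scene" or "side" or "wrist"; returns (picture, depth): 400x640x3 uint8, red, green, blue; 400x640 float32, m along the optical axis (not along the pixel's ray), 0 where there is no reading.
- optics.camera_params(name): a dict with "fx", "fy", "cx", "cy" (pixels), "origin" and "attitude" of the camera in the world; the wrist camera has in their place "hand_eye" (4x4, takes a point from camera to tool coordinates, whose origin is the TCP and whose axes are the flange's). Camera axes: x right, y down, z forward; pixel columns grow to the right and rows downward; lengths in m; the calibration is good to about 2 mm. A picture is of the moment at which its call begins: read the wrist's pose just before it. camera_params takes no time and is no camera call.
- finish_job(): hands the job in, once; it reports no verdict.
The state is a dict: "t": time; "qpos": joint angles; "qvel": joint speeds; "joint_torque": joint torques, N m; "tcp_pos": TCP position; "tcp_rot": TCP orientation; "contact_force": force on the tool from outside, world axes, zero at the start; "torque": the same for the moment, N m; "opening": opening from 0.0 (shut) to 1.0 (fully open).
Only numpy, scipy, OpenCV 4.12 (cv2) and the standard library are available. Lean on these libraries where they do the work, as an engineer would, in place of code of your own. Each camera call takes 0.05 s, during which the arm holds its last target. There are 200 camera calls.

## Task

Collect every wooden knob on the bench into the steel tip tray: the ones still wedged in the blue-and-aluminium rack (twist each about a fifth of a turn to break its taper free, then pull it straight up) and the ones lying loose. Once all are in the tray, lift the tray by its red bar to tip the whole batch into the green hopper, and swing the empty tray back down flat. Roll the white thumbwheel of the grey counter until its window shows the number of knobs in the batch, and leave the tin, the carton and the brush where they are.

Things in the scene. Friction and masses are not known exactly. Their poses are not given: they have to be found in the camera images.
- rack: Fixed rail-like rack, 70 x 220 x 50 mm high, its length along its y axis; aluminium bars with blue blocks between three taper seats in a row, 76 mm apart along y. Origin: centre of its underside. 1 to 3 of the seats hold a knob, the others are empty.
- seat1 (a point): Centre of the mouth of the first taper seat (rack y = -76 mm), on the rack's top face, 50 mm above the bench; axes as the rack's. Sprung jaws grip the knob's taper (about 0.2 N m to break it free, 20 N along it) and its cross pin sits under the bars, so a straight pull does not free it.
- seat2 (a point): Middle seat (rack y = 0), else as seat1. Once the knob is turned until its x axis stands 65 to 90 degrees off the rack's x axis, either way, the pin clears the bars and the knob pulls straight up: the jaws let go after about 10 mm, and after 28 mm it is clear of the rack.
- seat3 (a point): Third seat (rack y = +76 mm), else as seat1.
- knob1: Beech knob, 60 g: block head 38 (x) x 28 (y) x 34 (z) mm, rounded edges, and a brass tail tapering from 18 to 13 mm diameter, 26 mm long, with a 34 mm cross pin along x, 21 mm below the head. Origin: centre of the head's underside; z out of its top. Wedged upright in seat1, head resting on the rack, x axis within 10 degrees of the rack's x. Absent: None at the start.
- knob2: Knob just like knob1, wedged in seat2, or absent (None at the start). Of knob1, knob2 and knob3, 1 to 3 are present. Seated knobs are best taken across their 28 mm faces (along the knob's y).
- knob3: Knob just like knob1, wedged in seat3, or absent (None at the start).
- knob4: Knob just like knob1 (mass 40 to 85 g), always present, lying loose on the bench on a 38 x 34 mm face (its y axis upright, origin 14 mm above the bench); taken from above across the 38 mm width of its head.
- knob5: Knob just like knob1, always present, lying loose like knob4. The batch is all the knobs present: 3 to 5.
- feeder: Fixed feeder stand: a green open-topped hopper, outside 180 mm (x) by 206 mm (y), walls 120 mm high except the near one (85 mm), and on its near side (feeder -x) the steel tip tray, hinged over that near wall, on a grey pedestal. Origin: on the bench under the middle of the hinge.
- tray_hinge (a point): Middle of the tray's hinge line, 100 mm above the bench, the hinge axis along the feeder's y. Axes as the feeder's, they do not turn with the tray: x points from the tray to the hopper.
- tray_floor (a point): Middle of the tray's floor, upper face, 85 mm from the hinge line, turning with the tray; 100 mm above the bench when level. Inside 121 mm long (x), 160 mm wide (y); walls 40 mm high on three sides, 5 mm thick; at the open end a ramp 24 mm long rises 6 mm to the lip at the hinge.
- tray_handle (a point): Middle of the tray's red round bar, 12 mm diameter, 112 mm long along y, 45 mm off the tray's back wall; 195 mm from the hinge line along the floor and 30 mm above the floor's level. Moves with the tray; pinched from above it can turn between the fingers.
- tray (a joint): Angle of the tip tray (rad): 0 level, grows as the handle is lifted up and over towards the hopper, stop at 1.75. Stiff hinge: it stays where it is left; lifting takes about 6 N at the handle, lowering about 2 N. Tipped to about 1.4 or more, the knobs slide out.
- hopper_floor (a point): Middle of the hopper's inner floor, 6 mm above the bench, 94 mm beyond the hinge line; inside 168 mm (x) by 194 mm (y). Axes as the feeder's.
- counter: Fixed grey counter box, 110 (x) x 66 (y) x 52 mm high; a white thumbwheel with black knurled edges stands out of its top. Origin: centre of its underside.
- wheel_top (a point): Topmost point of the thumbwheel, 75 mm above the bench over the counter's centre; axes as the counter's. The wheel has 30 mm radius and 24 mm width, axis along the counter's y, 45 mm above the bench; 23 mm of it stand above the box.
- wheel (a joint): Wheel angle (rad), grows as its top is rolled towards the counter's +x. The digit in the orange window frame (45 degrees down its +x side) is angle / 0.6283: 0 at 0 to 9 at 5.65; stops at -0.3 and 5.95. Starts near 0 or 1. About 1 N at the edge turns it, and it stays: a fingertip pressed on top with 3 to 15 N and drawn along x rolls it by friction, 30 mm a radian.
- tin: Bystander: a metal tin, 68 mm diameter, 110 mm high, standing; origin at the centre of its underside. Leave alone.
- carton: Bystander: a closed cardboard box 80 x 90 x 60 mm, origin at the centre of its underside. Leave alone.
- brush: Bystander: a brush lying on the bench. Leave alone.
Mind the look-alikes: they are no part of the job. Leave any orange or turquoise look-alike of the knob4 alone.

How it is judged:
On the way, in this order (a step that is already met when the one before it is completed fails the run):
1. all the knobs present lie in the tip tray, the tray level (x of knob1 in the frame of tray_floor between -0.07 and 0.085 m and y of knob1 in the frame of tray_floor between -0.082 and 0.082 m and z of knob1 in the frame of tray_floor between -0.005 and 0.065 m and x of knob2 in the frame of tray_floor between -0.07 and 0.085 m and y of knob2 in the frame of tray_floor between -0.082 and 0.082 m and z of knob2 in the frame of tray_floor between -0.005 and 0.065 m and x of knob3 in the frame of tray_floor between -0.07 and 0.085 m and y of knob3 in the frame of tray_floor between -0.082 and 0.082 m and z of knob3 in the frame of tray_floor between -0.005 and 0.065 m and x of knob4 in the frame of tray_floor between -0.07 and 0.085 m and y of knob4 in the frame of tray_floor between -0.082 and 0.082 m and z of knob4 in the frame of tray_floor between -0.005 and 0.065 m and x of knob5 in the frame of tray_floor between -0.07 and 0.085 m and y of knob5 in the frame of tray_floor between -0.082 and 0.082 m and z of knob5 in the frame of tray_floor between -0.005 and 0.065 m and value of joint tray below 0.15 rad), for 0.3 s.
2. the tray is tipped towards the hopper, by more than 1 rad (value of joint tray above 1 rad), for 0.1 s.
At the end, for the whole second after the job is handed in: Every knob present lies at rest inside the hopper, below its rim; the tray is back down (within 0.12 rad of level); the thumbwheel shows the number of knobs present (3, 4 or 5): its angle is within 0.22 rad of number x 0.6283 (x of knob1 in the frame of hopper_floor between -0.09 and 0.09 m and y of knob1 in the frame of hopper_floor between -0.1 and 0.1 m and z of each of knob1, knob2, knob3, knob4, knob5 in the frame of hopper_floor below 0.08 m and linear speed of each of knob1, knob2, knob3, knob4, knob5 below 0.03 m/s and x of knob2 in the frame of hopper_floor between -0.09 and 0.09 m and y of knob2 in the frame of hopper_floor between -0.1 and 0.1 m and x of knob3 in the frame of hopper_floor between -0.09 and 0.09 m and y of knob3 in the frame of hopper_floor between -0.1 and 0.1 m and x of knob4 in the frame of hopper_floor between -0.09 and 0.09 m and y of knob4 in the frame of hopper_floor between -0.1 and 0.1 m and x of knob5 in the frame of hopper_floor between -0.09 and 0.09 m and y of knob5 in the frame of hopper_floor between -0.1 and 0.1 m and value of joint tray below 0.12 rad and value of joint wheel below 3.362 rad and (value of joint wheel below 2.733 rad or height (world z) of knob1 above -10 m) and (value of joint wheel below 2.733 rad or height (world z) of knob2 above -10 m) and (value of joint wheel below 2.733 rad or height (world z) of knob3 above -10 m) and (value of joint wheel below 2.105 rad or height (world z) of any of knob1, knob2 above -10 m) and (value of joint wheel below 2.105 rad or height (world z) of any of knob1, knob3 above -10 m) and (value of joint wheel below 2.105 rad or height (world z) of any of knob2, knob3 above -10 m) and (value of joint wheel above 2.922 rad or (value of joint wheel above 2.293 rad and height (world z) of knob1 below -10 m) or (value of joint wheel above 2.293 rad and height (world z) of knob2 below -10 m) or (value of joint wheel above 2.293 rad and height (world z) of knob3 below -10 m) or (value of joint wheel above 1.665 rad and height (world z) of each of knob1, knob2 below -10 m) or (value of joint wheel above 1.665 rad and height (world z) of each of knob1, knob3 below -10 m) or (value of joint wheel above 1.665 rad and height (world z) of each of knob2, knob3 below -10 m))); the robot touches nothing.
It fails at once if the tin is pushed more than 30 mm from its place (distance of tin from where it was at the start of the episode above 0.03 m).
It fails at once if the carton is pushed more than 30 mm from its place (distance of carton from where it was at the start of the episode above 0.03 m).
It fails at once if the brush is pushed more than 30 mm from its place (distance of brush from where it was at the start of the episode above 0.03 m).
Of knob1, knob2, knob3 only 1 to 3 are there at a start; the rules pass over those that are not, and their reading is None.
At some moment in a run one of knob4, knob5 may be knocked a few centimetres aside while the robot is not near it.
Once in a run the grip may slacken for a moment while it holds something.
It also fails if it takes over 210 s, if anything falls off the work surface, if the arm or the gripper's body presses on something with over 40 N, if the wrist force passes 120 N, or if a joint passes its speed limit or range.

## Working session

There is one attempt and no reset: what is moved stays moved. The work goes in short steps, Python scripts to look and compute and a tool call to move; the robot and the scene stay as the last step left them, time stands still between calls to the robot, and variables do not carry over. Pictures are saved under pics/ and viewed, about 12 in all and at most 16, crops included, and the job is handed in when it is done.

Besides the shell and the picture viewer there is one more tool, called by a JSON object that holds its "method" and its "body". jog_arm: Moves the arm, as the interface text tells. Its arguments: {"type":"object","properties":{"steps":{"type":"array"}},"required":["steps"]}

```bash
ls; mkdir -p pics
cat > h.py <<'E'
import numpy as np, cv2
from cell import sensors, optics
from scipy.spatial.transform import Rotation as R
def cam(n):
    s=sensors.state(); p=optics.camera_params(n); im,d=optics.read_camera(n)
    if n=='wrist':
        T=np.eye(4);T[:3,:3]=R.from_quat(s['tcp_rot']).as_matrix();T[:3,3]=s['tcp_pos'];T=T@np.array(p['hand_eye'])
        o,A=T[:3,3],T[:3,:3]
    else:
        o=np.array(p['origin']);a=np.array(p['attitude']); A=a if a.shape==(3,3) else R.from_quat(a).as_matrix()
    return im,d,p,o,A
def cloud(c):
    im,d,p,o,A=c; v,u=np.mgrid[:400,:640]
    P=np.stack([(u-p['cx'])/p['fx']*d,(v-p['cy'])/p['fy']*d,d],-1)@A.T+o
    P[d<=0]=np.nan; return P
def ray(c,u,v,z):
    im,d,p,o,A=c; r=A@np.array([(u-p['cx'])/p['fx'],(v-p['cy'])/p['fy'],1]); return o+r*(z-o[2])/r[2]
def save(im,f): cv2.imwrite('pics/'+f,im[...,::-1])
E
python3 - <<'E'
from h import *
for n in ['scene','side','wrist']:
    c=cam(n); save(c[0],n+'0.png'); np.savez(n+'0.npz',im=c[0],d=c[1],P=cloud(c)); print(n,c[3],c[4].round(3).tolist(),c[2]['fx'])
print(sensors.state())
E
```

```text
pics
scene [0.82555987 0.49051976 0.83899063] [[-0.858, 0.426, -0.285], [0.513, 0.712, -0.48], [-0.002, -0.559, -0.829]] 382.9540256941746
side [0.51652598 0.79577029 0.86505825] [[-0.996, -0.056, 0.073], [-0.091, 0.706, -0.703], [-0.012, -0.706, -0.708]] 446.04529072367603
wrist [0.1678839  0.60720216 0.37312902] [[0.381, 0.882, 0.278], [0.925, -0.363, -0.116], [-0.001, 0.301, -0.954]] 304.3900924262099
{'t': 0.15, 'qpos': array([-1.14521862,  0.68978968, -0.19452317,  1.56608385,  0.15729174,
        0.90248878, -0.21506303]), 'qvel': array([ 0.00134585, -0.00276122, -0.00031883, -0.00495374,  0.00171689,
        0.00076302,  0.00224042]), 'joint_torque': array([-1.05970557e-03, -5.39932716e+01, -1.26814540e+00, -1.58718199e+01,
        9.26080073e-03,  6.44681641e-03,  2.80521436e-05]), 'tcp_pos': array([0.23850062, 0.57720515, 0.24467484]), 'tcp_rot': array([ 1.94593626e-01,  9.80883705e-01, -6.85312118e-04, -8.70297561e-05]), 'contact_force': array([-0.45560705,  0.45142452, -1.01258783]), 'torque': array([-0.0488862 ,  0.0466692 ,  0.00587756]), 'opening': 1.0020184686902176}
```

View pics/scene0.png

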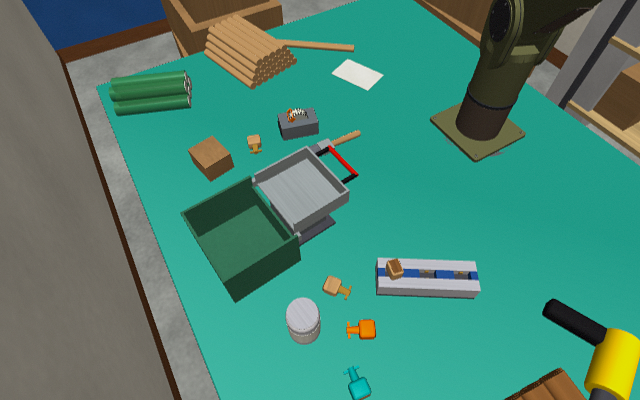

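View pics/side0.png

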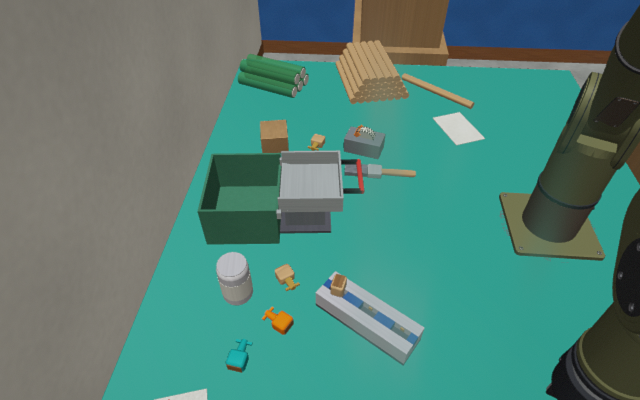

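The scene image shows one seated knob at (395,268), the other two seats apparently empty at (428,273) and (461,275). Beech loose knobs lie at (332,286) and (254,143). The orange (362,329) and turquoise (358,385) ones are look-alikes to leave alone. The counter is at (298,122) and the brush lies under the red bar at (345,137).

```bash
cat > m.py <<'E'
from h import *
def rect(xy):
    (c,s,a)=cv2.minAreaRect(xy.astype(np.float32)); return np.round(c,4),np.round(s,4),round(a,1)
for n in ['scene','side']:
    D=np.load(n+'0.npz');im,P=D['im'],D['P'];hsv=cv2.cvtColor(im,cv2.COLOR_RGB2HSV);H,S,V=[hsv[...,i].astype(int) for i in range(3)]
    X,Y,Z=P[...,0],P[...,1],P[...,2]
    print('##',n)
    boxes={'scene':dict(rack=(370,250,490,305),knobA=(315,265,355,305),knobB=(240,130,266,156),counter=(272,103,322,142),tray=(250,143,352,225),bar=(322,142,360,185),knobS=(383,255,408,282),hop=(178,175,302,302),tin=(280,292,325,345)),
     'side':dict(rack=(310,268,428,362),knobA=(270,260,303,295),knobB=(305,130,328,155),counter=(340,122,388,160),tray=(276,145,346,215),bar=(352,155,368,195),knobS=(328,270,350,300),hop=(198,148,285,245),tin=(212,248,256,308))}[n]
    for k,(a,b,c,d) in boxes.items():
        M=np.zeros(Z.shape,bool);M[b:d,a:c]=1;M&=Z>0.006
        wood=(H<25)&(H>8)&(S>60)&(V>90); teal=(H>75)&(H<92)&(S>120)
        if k=='rack': M&=(abs(Z-0.05)<.005)
        if k.startswith('knob'): M&=wood&((Z>.075) if k=='knobS' else (Z<.05))
        if k=='counter': M&=abs(Z-.052)<.004
        if k=='tray': M&=abs(Z-.14)<.005; 
        if k=='bar': M&=((H<8)|(H>172))&(S>120)
        if k=='hop': M&=abs(Z-.12)<.005
        if k=='tin': M&=Z>.1
        p=P[M]
        if len(p)>5: print(k,len(p),*rect(p[:,:2]),'z',np.percentile(p[:,2],[5,50,95]).round(4),'med',np.median(p[:,:2],0).round(4))
    im2=im
s=np.load('scene0.npz')['im'];d=np.load('side0.npz')['im']
a=cv2.resize(s[235:310,310:490],None,fx=4,fy=4)[:300,:720]; b=cv2.resize(d[110:210,270:430],None,fx=2.8,fy=2.8)
c=cv2.resize(s[95:195,230:370],None,fx=2.5,fy=2.5)
W=np.zeros((580,800,3),np.uint8);W[:300,:720]=a;W[300:580,:448]=b;W[300:550,450:800]=c
save(W,'crop1.png')
E
python3 m.py
```

```text
## scene
rack 2404 [0.4566 0.3101] [0.0718 0.221 ] 56.8 z [0.0461 0.0483 0.0506] med [0.4502 0.3154]
knobA 345 [0.639  0.2243] [0.037  0.0608] 33.9 z [0.0147 0.0243 0.0284] med [0.6427 0.2214]
knobB 189 [ 0.6138 -0.2682] [0.0627 0.0363] 72.0 z [0.0127 0.0223 0.0278] med [ 0.6151 -0.269 ]
counter 368 [ 0.4705 -0.2672] [0.0656 0.1093] 74.1 z [0.0484 0.0501 0.0531] med [ 0.4764 -0.2575]
tray 492 [0.5798 0.0021] [0.1965 0.1723] 5.3 z [0.1353 0.1378 0.14  ] med [0.5673 0.01  ]
bar 173 [ 0.4708 -0.0546] [0.2142 0.0466] 73.9 z [0.1297 0.1331 0.1355] med [ 0.4853 -0.0052]
knobS 204 [0.5205 0.2685] [0.0387 0.0276] 73.3 z [0.0771 0.0823 0.0849] med [0.5231 0.2705]
hop 817 [0.7547 0.0193] [0.2143 0.2087] 5.4 z [0.1159 0.1183 0.1207] med [0.8053 0.0574]
tin 841 [0.7443 0.2631] [0.0614 0.0622] 57.1 z [0.1044 0.1083 0.1104] med [0.745  0.2643]
## side
rack 2838 [0.4573 0.3074] [0.073  0.2206] 56.6 z [0.0481 0.0516 0.0541] med [0.443  0.3187]
knobA 344 [0.638  0.2224] [0.0366 0.0628] 37.3 z [0.0153 0.0266 0.0317] med [0.64   0.2216]
knobB 171 [ 0.6137 -0.2705] [0.0602 0.0359] 64.9 z [0.0143 0.0256 0.0324] med [ 0.6119 -0.2703]
counter 341 [ 0.4697 -0.2695] [0.0708 0.1089] 74.9 z [0.0491 0.0536 0.0557] med [ 0.4678 -0.2558]
tray 563 [0.597  0.0018] [0.1615 0.1774] 5.7 z [0.1355 0.1407 0.1439] med [0.5851 0.0363]
bar 130 [ 0.4848 -0.0072] [0.0104 0.1096] 5.4 z [0.1347 0.1377 0.1398] med [ 0.4844 -0.0047]
knobS 214 [0.5208 0.2686] [0.0359 0.0275] 76.1 z [0.0774 0.0854 0.0885] med [0.5207 0.2713]
hop 783 [0.7628 0.0172] [0.1987 0.2125] 5.3 z [0.1157 0.1211 0.1239] med [0.7945 0.0724]
tin 699 [0.7446 0.2622] [0.0628 0.0636] 49.1 z [0.1022 0.1116 0.1141] med [0.7431 0.2659]
```

View pics/crop1.png

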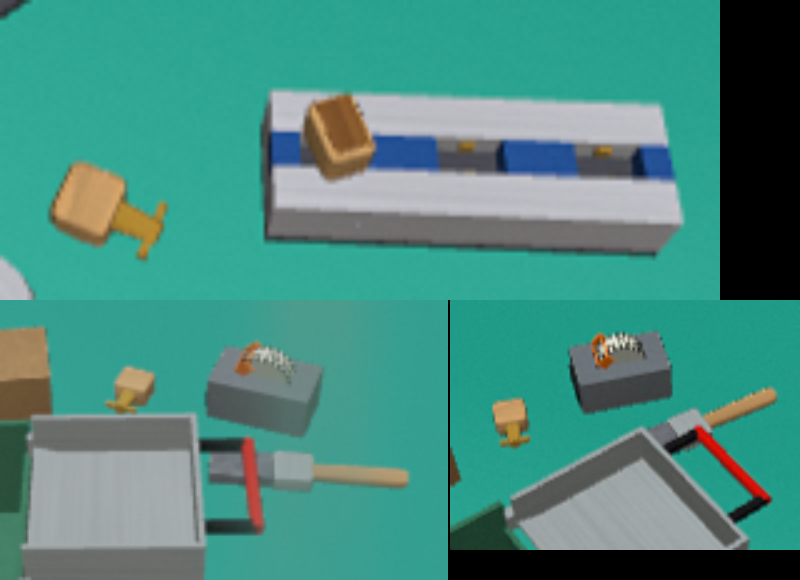

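The crop confirms it: one knob in the rack, with the other two seats empty (only the jaw springs show). With the two beech knobs lying loose, the batch is 3. I'll move above the seated knob.

{"method": "jog_arm", "body": {"steps": [[[0.7, -0.77, 0, 0, 0, -0.92, 1], [0.7, -0.77, 0, 0, 0, -0.92, 1], [0.7, -0.77, 0, 0, 0, -0.92, 1], [0.7, -0.77, 0, 0, 0, -0.92, 1], [0.7, -0.77, 0, 0, 0, -0.92, 1], [0.7, -0.77, 0, 0, 0, -0.92, 1], [0.7, -0.77, 0, 0, 0, -0.92, 1], [0.7, -0.77, 0, 0, 0, -0.92, 1], [0.7, -0.77, 0, 0, 0, -0.92, 1], [0.7, -0.77, 0, 0, 0, -0.92, 1], [0.7, -0.77, 0, 0, 0, -0.92, 1], [0.7, -0.77, 0, 0, 0, -0.92, 1], [0.7, -0.77, 0, 0, 0, -0.92, 1]]]}}

```text
t: 1.23
tcp_pos: [0.3783, 0.4237, 0.245]
tcp_rot: [0.795, 0.607, -0.0, 0.0]
contact_force: [1.0, -0.3, 0.3]
opening: 0.997
```

{"method": "jog_arm", "body": {"steps": [[[0.7, -0.77, 0, 0, 0, 0, 1], [0.7, -0.77, 0, 0, 0, 0, 1], [0.7, -0.77, 0, 0, 0, 0, 1], [0.7, -0.77, 0, 0, 0, 0, 1], [0.7, -0.77, 0, 0, 0, 0, 1], [0.7, -0.77, 0, 0, 0, 0, 1], [0.7, -0.77, 0, 0, 0, 0, 1], [0.7, -0.77, 0, 0, 0, 0, 1], [0.7, -0.77, 0, 0, 0, 0, 1]]]}}

```text
t: 1.98
tcp_pos: [0.5173, 0.2714, 0.2451]
tcp_rot: [0.794, 0.608, -0.0, -0.001]
contact_force: [0.5, 0.4, 0.3]
opening: 1.001
```

```bash
cat > st.py <<'E'
from h import *
s=sensors.state();M=R.from_quat(s['tcp_rot']).as_matrix()
print('t',s['t'],'tcp',s['tcp_pos'].round(4),'z',M[:,2].round(3),'jaw',np.degrees(np.arctan2(M[1,1],M[0,1])).round(1),'q',s['qpos'].round(2),'F',s['contact_force'].round(1),'op',round(float(s['opening']),3))
E
python3 st.py
python3 - <<'E'
from h import *
c=cam('wrist');P=cloud(c);im=c[0];save(im,'w1.png');np.savez('w1.npz',im=im,P=P)
hsv=cv2.cvtColor(im,cv2.COLOR_RGB2HSV);H,S,V=[hsv[...,i].astype(int) for i in range(3)]
for lo,hi in((.076,.095),(.045,.055)):
    M=(P[...,2]>lo)&(P[...,2]<hi)&(np.hypot(P[...,0]-.52,P[...,1]-.27)<(.05 if lo>.07 else .3))
    v,u=np.where(M);p=P[M];print(len(p),[np.round(x,4) for x in cv2.minAreaRect(p[:,:2].astype(np.float32))],np.median(p,0).round(4),u.min(),u.max(),v.min(),v.max())
E
```

```text
t 1.9833 tcp [0.5173 0.2714 0.2451] z [-0.001  0.001 -1.   ] jaw -15.0 q [-0.66  0.64  0.17  1.7  -0.15  0.81 -0.68] F [0.5 0.4 0.3] op 1.001
980 [array([0.5203, 0.2691]), array([0.0365, 0.0272]), np.float64(75.9917)] [0.521  0.2706 0.0844] 308 335 170 206
12284 [array([0.5891, 0.266 ]), array([0.2983, 0.4576]), np.float64(36.8522)] [0.4577 0.3109 0.05  ] 147 573 94 334
```

View pics/w1.png

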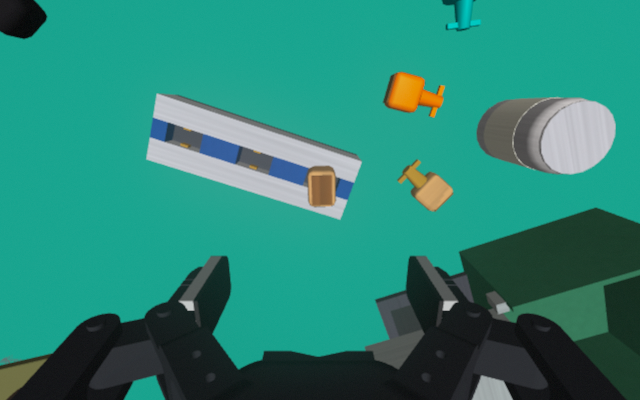

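The wrist view shows the seated knob at (321,187), the beech loose knob at (430,190), the orange look-alike at (405,92) and the tin at (560,135). I'll descend onto the seated knob.

{"method": "jog_arm", "body": {"steps": [[[0.01, -0.006, -0.5, 0, 0, 0, 1], [0.01, -0.006, -0.5, 0, 0, 0, 1], [0.01, -0.006, -0.5, 0, 0, 0, 1], [0.01, -0.006, -0.7, 0, 0, 0, 1], [0.01, -0.006, -0.8, 0, 0, 0, 1], [0.01, -0.006, -0.865, 0, 0, 0, 1], [0.01, -0.006, -0.865, 0, 0, 0, 1], [0.01, -0.006, -0.865, 0, 0, 0, 1], [0.01, -0.006, -0.865, 0, 0, 0, -1], [0.01, -0.006, -0.865, 0, 0, 0, -1], [0.01, -0.006, -0.865, 0, 0, 0, -1], [0.01, -0.006, -0.865, 0, 0, 0, -1], [0.01, -0.006, -0.865, 0, 0, 0, -1], [0.01, -0.006, -0.865, 0, 0, 0, -1], [0.01, -0.006, -0.865, 0, 0, 0, -1], [0.01, -0.006, -0.865, 0, 0, 0, -1]]]}}

```text
t: 3.37
tcp_pos: [0.5204, 0.2688, 0.0734]
tcp_rot: [0.795, 0.607, 0.0, -0.0]
contact_force: [-2.0, 0.1, 6.9]
opening: 0.319
```

```bash
python3 st.py
```

```text
t 3.3667 tcp [0.5204 0.2688 0.0734] z [-0.     0.001 -1.   ] jaw -15.2 q [-0.61  0.89  0.1   1.82 -0.19  0.45 -0.64] F [-2.   0.1  6.9] op 0.319
```

{"method": "jog_arm", "body": {"steps": [[[0, 0, 0, 0, 0, 0.08, -1], [0, 0, 0, 0, 0, 0.16, -1], [0, 0, 0, 0, 0, 0.24, -1], [0, 0, 0, 0, 0, 0.32, -1], [0, 0, 0, 0, 0, 0.4, -1], [0, 0, 0, 0, 0, 0.48, -1], [0, 0, 0, 0, 0, 0.55, -1], [0, 0, 0, 0, 0, 0.62, -1], [0, 0, 0, 0, 0, 0.68, -1], [0, 0, 0, 0, 0, 0.7, -1], [0, 0, 0, 0, 0, 0.7, -1], [0, 0, 0, 0, 0, 0.7, -1], [0, 0, 0, 0, 0, 0.7, -1]]]}}

```text
t: 4.45
tcp_pos: [0.5229, 0.2664, 0.0734]
tcp_rot: [0.362, 0.932, -0.0, 0.002]
contact_force: [2.6, -4.3, 5.6]
opening: 0.319
```

```bash
python3 st.py; python3 -c "
from h import *
print(sensors.state()['torque'].round(2))
c=cam('wrist');save(c[0],'w2.png')"
```

```text
t 4.45 tcp [0.5229 0.2664 0.0734] z [ 0.004 -0.002 -1.   ] jaw 47.6 q [-0.47  0.88 -0.14  1.81  0.26  0.47  0.04] F [ 2.6 -4.3  5.6] op 0.319
[-0.86 -0.62  0.02]
```

View pics/w2.png

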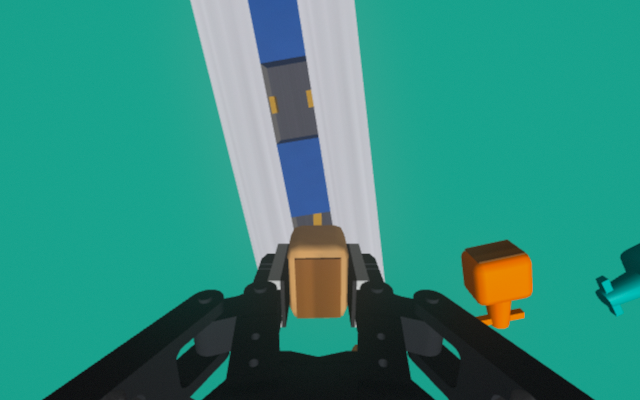

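The knob sits squarely in the jaws and is turned about 80° off the rack's x. Now I'll pull it up.

{"method": "jog_arm", "body": {"steps": [[[0, 0, 0.03, 0, 0, 0, -1], [0, 0, 0.06, 0, 0, 0, -1], [0, 0, 0.09, 0, 0, 0, -1], [0, 0, 0.12, 0, 0, 0, -1], [0, 0, 0.16, 0, 0, 0, -1], [0, 0, 0.2, 0, 0, 0, -1], [0, 0, 0.3, 0, 0, 0, -1], [0, 0, 0.45, 0, 0, 0, -1], [0, 0, 0.65, 0, 0, 0, -1], [0, 0, 0.85, 0, 0, 0, -1], [0, 0, 0.85, 0, 0, 0, -1], [0, 0, 0.85, 0, 0, 0, -1]]]}}

```text
t: 5.5
tcp_pos: [0.5219, 0.2696, 0.246]
tcp_rot: [0.36, 0.933, 0.003, 0.002]
contact_force: [-0.2, -0.8, 0.0]
opening: 0.313
```

```bash
python3 st.py
python3 - <<'E'
from h import *
c=cam('wrist');P=cloud(c);save(c[0],'w3.png')
im=c[0];hsv=cv2.cvtColor(im,cv2.COLOR_RGB2HSV);H,S=hsv[...,0],hsv[...,1]
M=(H<25)&(H>8)&(S>60)&(P[...,2]>.15);print(M.sum(),np.median(P[M],0))
print('tray_floor target check done')
E
```

```text
t 5.5 tcp [0.5219 0.2696 0.246 ] z [ 0.006  0.004 -1.   ] jaw 47.8 q [-0.42  0.64 -0.22  1.69  0.18  0.83  0.11] F [-0.2 -0.8  0. ] op 0.313
5232 [0.51695146 0.27475631 0.25589295]
tray_floor target check done
```

{"method": "jog_arm", "body": {"steps": [[[0.27, -1, 0.05, 0, 0, 0, -1], [0.27, -1, 0.05, 0, 0, 0, -1], [0.27, -1, 0.05, 0, 0, 0, -1], [0.27, -1, 0.05, 0, 0, 0, -1], [0.27, -1, 0.05, 0, 0, 0, -1], [0.27, -1, 0.05, 0, 0, 0, -1], [0.27, -1, 0.05, 0, 0, 0, -1], [0.27, -1, 0.05, 0, 0, 0, -1]]]}}

```text
t: 6.22
tcp_pos: [0.5735, 0.0688, 0.2511]
tcp_rot: [0.36, 0.933, -0.0, -0.001]
contact_force: [-1.5, 0.5, -0.3]
opening: 0.317
```

{"method": "jog_arm", "body": {"steps": [[[0, -0.1, -0.1, 0, 0, 0, -1], [0, -0.1, -0.2, 0, 0, 0, -1], [0, -0.1, -0.3, 0, 0, 0, -1], [0, -0.1, -0.4, 0, 0, 0, -1], [0, -0.1, -0.46, 0, 0, 0, -1], [0, -0.1, -0.46, 0, 0, 0, -1], [0, -0.1, -0.46, 0, 0, 0, -1], [0, -0.1, -0.46, 0, 0, 0, -1]]]}}

```text
t: 6.88
tcp_pos: [0.5748, 0.05, 0.1608]
tcp_rot: [0.359, 0.933, 0.001, 0.0]
contact_force: [-0.2, 0.7, -1.2]
opening: 0.315
```

```bash
python3 st.py
```

```text
t 6.8833 tcp [0.5748 0.05   0.1608] z [ 0.001  0.001 -1.   ] jaw 47.9 q [-0.04  0.74 -0.21  1.79  0.24  0.63  0.44] F [-0.2  0.7 -1.2] op 0.315
```

{"method": "jog_arm", "body": {"steps": [[[0, 0, -0.02, 0, 0, 0, -1], [0, 0, -0.02, 0, 0, 0, -1], [0, 0, -0.02, 0, 0, 0, 1], [0, 0, -0.02, 0, 0, 0, 1], [0, 0, -0.02, 0, 0, 0, 1], [0, 0, -0.02, 0, 0, 0, 1], [0, 0, -0.02, 0, 0, 0, 1], [0, 0, -0.02, 0, 0, 0, 1], [0, 0, 0.2, 0, 0, 0, 1], [0, 0, 0.45, 0, 0, 0, 1], [0, 0, 0.45, 0, 0, 0, 1], [0, 0, 0.45, 0, 0, 0, 1]]]}}

```text
t: 7.88
tcp_pos: [0.5772, 0.049, 0.2543]
tcp_rot: [0.361, 0.933, 0.002, 0.004]
contact_force: [0.2, 0.8, -0.9]
opening: 1.0
```

```bash
python3 st.py
cat > loose.py <<'E'
from h import *
import sys
n=sys.argv[1]; x0,y0=map(float,sys.argv[2:4]); f=sys.argv[4] if len(sys.argv)>4 else None
c=cam(n);P=cloud(c);im=c[0];hsv=cv2.cvtColor(im,cv2.COLOR_RGB2HSV);H,S,V=[hsv[...,i] for i in range(3)]
if f: save(im,f)
M=(H<26)&(H>11)&(S>60)&(S<225)&(V>90)&(P[...,2]>.004)&(P[...,2]<.045)&(np.hypot(P[...,0]-x0,P[...,1]-y0)<.09)
nl,L,st,ce=cv2.connectedComponentsWithStats(M.astype(np.uint8))
for i in range(1,nl):
    if st[i,4]<60: continue
    p=P[L==i]; t=p[p[:,2]>np.percentile(p[:,2],98)-.006]; lo=p[p[:,2]<np.percentile(p[:,2],98)-.006]
    r=cv2.minAreaRect(t[:,:2].astype(np.float32)); a=cv2.minAreaRect(p[:,:2].astype(np.float32))
    print(n,st[i].tolist(),'top',np.round(r[0],4),np.round(r[1],4),round(r[2],1),'all',np.round(a[0],4),np.round(a[1],4),round(a[2],1),'axis(tail->head)',(np.array(r[0])-a[0]).round(4), 'ztop',np.percentile(p[:,2],98).round(4))
E
python3 loose.py scene .64 .222; python3 loose.py side .64 .222;python3 loose.py scene .614 -.27; python3 loose.py side .614 -.27; python3 -c "
from h import *
c=cam('scene'); d=cam('side'); W=np.hstack([cv2.resize(c[0][130:310,170:390],(400,330)),cv2.resize(d[0][110:310,190:430],(400,330))]); save(W,'s2.png')"
```

```text
t 7.8833 tcp [0.5772 0.049  0.2543] z [ 0.008  0.001 -1.   ] jaw 47.7 q [-0.01  0.62 -0.25  1.7   0.2   0.84  0.48] F [ 0.2  0.8 -0.9] op 1.0
scene [323, 276, 29, 24, 349] top [0.644 0.216] [0.0364 0.0393] 33.0 all [0.6388 0.2245] [0.037  0.0601] 34.0 axis(tail->head) [ 0.0052 -0.0085] ztop 0.0288
side [275, 264, 24, 27, 347] top [0.6432 0.2153] [0.0356 0.0403] 31.7 all [0.6385 0.2226] [0.0356 0.0616] 36.2 axis(tail->head) [ 0.0047 -0.0073] ztop 0.0321
scene [247, 135, 15, 19, 193] top [ 0.6107 -0.2794] [0.0344 0.0352] 70.3 all [ 0.6145 -0.2672] [0.0601 0.0364] 70.3 axis(tail->head) [-0.0038 -0.0123] ztop 0.0278
side [309, 135, 16, 16, 147] top [ 0.6047 -0.2783] [0.032  0.0255] 66.7 all [ 0.6135 -0.2685] [0.0603 0.035 ] 64.8 axis(tail->head) [-0.0087 -0.0099] ztop 0.033
```

View pics/s2.png

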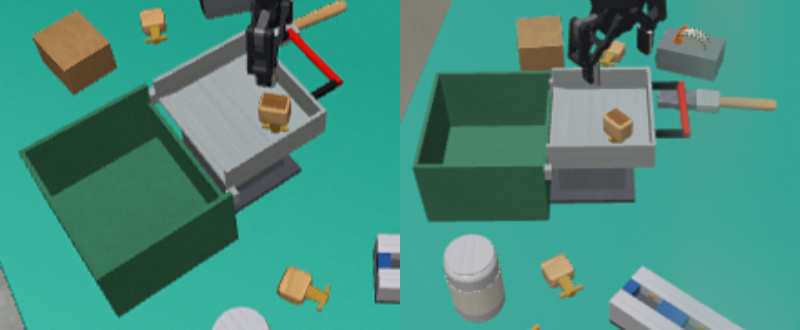

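The first knob is in the tray, leaning at (275,110) in the left crop. Next is loose knob A.

{"method": "jog_arm", "body": {"steps": [[[0.33, 0.83, -0.1, 0, 0, -0.16, 0.4], [0.33, 0.83, -0.1, 0, 0, -0.16, 0.4], [0.33, 0.83, -0.1, 0, 0, -0.16, 0.4], [0.33, 0.83, -0.1, 0, 0, -0.16, 0.4], [0.33, 0.83, -0.1, 0, 0, -0.16, 0.4], [0.33, 0.83, -0.1, 0, 0, -0.16, 0.4], [0.33, 0.83, -0.1, 0, 0, -0.16, 0.4], [0.33, 0.83, -0.1, 0, 0, -0.16, 0.4], [0.33, 0.83, -0.1, 0, 0, -0.16, 0.4]]]}}

```text
t: 8.93
tcp_pos: [0.6406, 0.2117, 0.2301]
tcp_rot: [0.476, 0.88, -0.001, 0.0]
contact_force: [-0.5, 0.5, -0.9]
opening: 0.699
```

```bash
python3 st.py; python3 loose.py wrist .64 .222 w4.png; python3 st.py
```

```text
t 8.9333 tcp [0.6406 0.2117 0.2301] z [-0.001 -0.002 -1.   ] jaw 33.2 q [-0.31  0.77 -0.15  1.42  0.13  0.96  0.08] F [-0.5  0.5 -0.9] op 0.699
wrist [306, 138, 33, 55, 1318] top [0.64   0.2202] [0.0366 0.0492] 36.9 all [0.6378 0.2243] [0.0363 0.0599] 34.6 axis(tail->head) [ 0.0023 -0.0041] ztop 0.0293
t 8.9833 tcp [0.6407 0.212  0.2304] z [-0.    -0.001 -1.   ] jaw 33.2 q [-0.31  0.77 -0.15  1.41  0.13  0.96  0.08] F [ 0.3 -0.5  0.4] op 0.698
```

{"method": "jog_arm", "body": {"steps": [[[0.022, 0.005, -0.2, 0, 0, 0, 0.4], [0.022, 0.005, -0.4, 0, 0, 0, 0.4], [0.022, 0.005, -0.6, 0, 0, 0, 0.4], [0.022, 0.005, -0.75, 0, 0, 0, 0.4], [0.022, 0.005, -0.85, 0, 0, 0, 0.4], [0.022, 0.005, -0.95, 0, 0, 0, 0.4], [0.022, 0.005, -0.95, 0, 0, 0, 0.4]]]}}

```text
t: 9.57
tcp_pos: [0.6422, 0.2128, 0.0363]
tcp_rot: [0.475, 0.88, -0.003, -0.002]
contact_force: [-1.2, -0.7, -0.0]
opening: 0.7
```

{"method": "jog_arm", "body": {"steps": [[[0, 0, -0.06, 0, 0, 0, 0.4], [0, 0, -0.11, 0, 0, 0, 0.4], [0, 0, -0.11, 0, 0, 0, 0.4], [0, 0, -0.11, 0, 0, 0, -1], [0, 0, -0.11, 0, 0, 0, -1], [0, 0, -0.11, 0, 0, 0, -1], [0, 0, -0.11, 0, 0, 0, -1], [0, 0, -0.11, 0, 0, 0, -1], [0, 0, -0.11, 0, 0, 0, -1], [0, 0, -0.11, 0, 0, 0, -1]]]}}

```text
t: 10.4
tcp_pos: [0.6459, 0.2158, 0.0195]
tcp_rot: [0.474, 0.88, 0.001, 0.001]
contact_force: [0.2, -0.5, 5.0]
opening: 0.432
```

```bash
python3 st.py
```

```text
t 10.4 tcp [0.6459 0.2158 0.0195] z [ 0.002  0.001 -1.   ] jaw 33.4 q [-0.33  1.05 -0.12  1.5   0.18  0.6   0.04] F [ 0.2 -0.5  5. ] op 0.432
```

{"method": "jog_arm", "body": {"steps": [[[0, 0, 0.2, 0, 0, 0, -1], [0, 0, 0.4, 0, 0, 0, -1], [0, 0, 0.6, 0, 0, 0, -1], [0, 0, 0.8, 0, 0, 0, -1], [0, -0.1, 0.95, 0, 0, 0, -1], [-0.1, -0.3, 0.95, 0, 0, 0, -1], [-0.15, -0.5, 0.95, 0, 0, 0, -1], [-0.2, -0.7, 0.95, 0, 0, 0, -1], [-0.24, -0.9, 0.95, 0, 0, 0, -1], [-0.24, -1, 0.95, 0, 0, 0, -1], [-0.24, -1, 0.95, 0, 0, 0, -1]]]}}

```text
t: 11.32
tcp_pos: [0.5959, 0.0063, 0.2082]
tcp_rot: [0.479, 0.878, -0.003, 0.001]
contact_force: [0.6, -0.1, -0.5]
opening: 0.43
```

{"method": "jog_arm", "body": {"steps": [[[0, -0.15, 0, 0, 0, 0, -1], [0, -0.285, -0.1, 0, 0, 0, -1], [0, -0.285, -0.2, 0, 0, 0, -1], [0, -0.285, -0.3, 0, 0, 0, -1], [0, -0.285, -0.38, 0, 0, 0, -1], [0, -0.285, -0.38, 0, 0, 0, -1]]]}}

```text
t: 11.82
tcp_pos: [0.5947, -0.0409, 0.1291]
tcp_rot: [0.474, 0.88, -0.001, -0.003]
contact_force: [-0.6, -0.4, -0.6]
opening: 0.435
```

```bash
python3 st.py
```

```text
t 11.8167 tcp [ 0.5947 -0.0409  0.1291] z [-0.006  0.001 -1.   ] jaw 33.4 q [ 0.08  0.81 -0.16  1.75  0.21  0.61  0.38] F [-0.6 -0.4 -0.6] op 0.435
```

{"method": "jog_arm", "body": {"steps": [[[0, 0, 0, 0, 0, 0, 0.2], [0, 0, 0, 0, 0, 0, 0.2], [0, 0, 0, 0, 0, 0, 0.2], [0, 0, 0, 0, 0, 0, 0.2], [0, 0, 0.2, 0, 0, 0, 0.2], [0, 0, 0.4, 0, 0, 0, 0.4], [0, -0.2, 0.5, 0, 0, -0.1, 0.4], [0.02, -0.4, 0.5, 0, 0, -0.2, 0.4], [0.04, -0.6, 0.5, 0, 0, -0.3, 0.4], [0.06, -0.8, 0.5, 0, 0, -0.4, 0.4], [0.08, -1, 0.5, 0, 0, -0.5, 0.4], [0.08, -1, 0.5, 0, 0, -0.6, 0.4], [0.08, -1, 0.5, 0, 0, -0.6, 0.4], [0.08, -1, 0.5, 0, 0, -0.6, 0.4]]]}}

```text
t: 12.98
tcp_pos: [0.6131, -0.2425, 0.2331]
tcp_rot: [0.825, 0.566, 0.0, 0.001]
contact_force: [1.0, 0.5, -0.2]
opening: 0.7
```

```bash
python3 st.py; python3 loose.py wrist .614 -.269 w5.png; python3 loose.py scene .614 -.269
python3 - <<'E'
from h import *
c=cam('scene');s=c[0];save(np.hstack([cv2.resize(s[95:245,230:380],(400,400)),cv2.resize(cv2.imread('pics/w5.png')[...,::-1],(400,400))]),'s3.png')
P=cloud(c);M=np.zeros(s.shape[:2],bool);M[130:185,185:240]=1;M&=abs(P[...,2]-.06)<.005
r=cv2.minAreaRect(P[M][:,:2].astype(np.float32));print('carton',r)
E
```

```text
t 12.9833 tcp [ 0.6131 -0.2425  0.2331] z [ 0.001 -0.    -1.   ] jaw -21.1 q [ 0.28  0.75  0.06  1.47 -0.05  0.92 -0.02] F [ 1.   0.5 -0.2] op 0.7
wrist [311, 171, 32, 52, 1219] top [ 0.6121 -0.274 ] [0.0478 0.0356] 71.7 all [ 0.6135 -0.2688] [0.0585 0.036 ] 71.9 axis(tail->head) [-0.0015 -0.0052] ztop 0.0292
scene [247, 135, 15, 19, 191] top [ 0.61   -0.2795] [0.0322 0.0361] 72.3 all [ 0.6143 -0.2674] [0.0584 0.0364] 70.7 axis(tail->head) [-0.0042 -0.0121] ztop 0.0279
carton ((0.7432383298873901, -0.27065199613571167), (0.07937386631965637, 0.09344439953565598), 11.376544952392578)
```

View pics/s3.png

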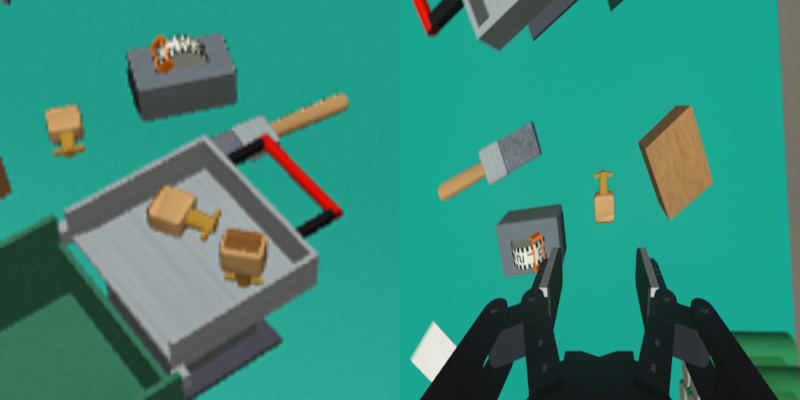

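The tray holds two knobs at (172,210) and (245,250) in the left crop. Knob B is at (604,195) on the right, and its surroundings are clear. I'll descend to it.

{"method": "jog_arm", "body": {"steps": [[[-0.02, -0.195, -0.2, 0, 0, 0.028, 0.4], [-0.02, -0.195, -0.4, 0, 0, 0.028, 0.4], [-0.02, -0.195, -0.6, 0, 0, 0.028, 0.4], [-0.02, -0.195, -0.75, 0, 0, 0.028, 0.4], [-0.02, -0.195, -0.85, 0, 0, 0.028, 0.4], [-0.02, -0.195, -0.95, 0, 0, 0.028, 0.4], [-0.02, -0.195, -0.95, 0, 0, 0.028, 0.4], [-0.02, -0.195, -0.95, 0, 0, 0.028, 0.4]]]}}

```text
t: 13.8
tcp_pos: [0.6087, -0.2801, 0.0419]
tcp_rot: [0.809, 0.588, -0.0, -0.001]
contact_force: [1.4, 0.3, 1.0]
opening: 0.697
```

{"method": "jog_arm", "body": {"steps": [[[0, 0, -0.06, 0, 0, 0, 0.4], [0, 0, -0.11, 0, 0, 0, 0.4], [0, 0, -0.11, 0, 0, 0, 0.4], [0, 0, -0.11, 0, 0, 0, -1], [0, 0, -0.11, 0, 0, 0, -1], [0, 0, -0.11, 0, 0, 0, -1], [0, 0, -0.11, 0, 0, 0, -1], [0, 0, -0.11, 0, 0, 0, -1], [0, 0, -0.11, 0, 0, 0, -1], [0, 0, -0.11, 0, 0, 0, -1]]]}}

```text
t: 14.63
tcp_pos: [0.6096, -0.2808, 0.021]
tcp_rot: [0.81, 0.587, 0.0, 0.001]
contact_force: [0.1, -0.1, 5.3]
opening: 0.431
```

```bash
python3 st.py
```

```text
t 14.6333 tcp [ 0.6096 -0.2808  0.021 ] z [ 0.001 -0.001 -1.   ] jaw -18.1 q [ 0.35  1.04  0.02  1.54 -0.03  0.56  0.08] F [ 0.1 -0.1  5.3] op 0.431
```

{"method": "jog_arm", "body": {"steps": [[[0, 0, 0.2, 0, 0, 0, -1], [0, 0, 0.4, 0, 0, 0, -1], [0, 0, 0.6, 0, 0, 0, -1], [0, 0, 0.8, 0, 0, 0, -1], [0, 0.1, 0.95, 0, 0, 0, -1], [0.03, 0.3, 0.95, 0, 0, 0, -1], [0.06, 0.5, 0.95, 0, 0, 0, -1], [0.09, 0.7, 0.95, 0, 0, 0, -1], [0.12, 0.9, 0.95, 0, 0, 0, -1], [0.12, 0.9, 0.95, 0, 0, 0, -1]]]}}

```text
t: 15.47
tcp_pos: [0.6346, -0.0862, 0.2097]
tcp_rot: [0.805, 0.593, 0.003, -0.004]
contact_force: [0.8, 1.6, -1.7]
opening: 0.431
```

{"method": "jog_arm", "body": {"steps": [[[0, 0.2, 0, 0, 0, 0, -1], [0, 0.4, 0, 0, 0, 0, -1], [0, 0.56, -0.1, 0, 0, 0, -1], [0, 0.56, -0.2, 0, 0, 0, -1], [0, 0.56, -0.3, 0, 0, 0, -1], [0, 0.56, -0.37, 0, 0, 0, -1], [0, 0.56, -0.37, 0, 0, 0, -1], [0, 0.56, -0.37, 0, 0, 0, -1]]]}}

```text
t: 16.13
tcp_pos: [0.6323, 0.0112, 0.1355]
tcp_rot: [0.81, 0.587, -0.001, -0.001]
contact_force: [0.3, -0.6, 0.4]
opening: 0.431
```

```bash
python3 st.py
```

```text
t 16.1333 tcp [0.6323 0.0112 0.1355] z [-0.002 -0.    -1.   ] jaw -18.1 q [-0.13  0.84  0.07  1.64 -0.08  0.67 -0.34] F [ 0.3 -0.6  0.4] op 0.431
```

{"method": "jog_arm", "body": {"steps": [[[0, 0, 0, 0, 0, 0, 0.2], [0, 0, 0, 0, 0, 0, 0.2], [0, 0, 0, 0, 0, 0, 0.2], [0, 0, 0, 0, 0, 0, 0.2], [0, 0, 0.2, 0, 0, 0, 0.2], [0, 0, 0.4, 0, 0, 0.05, 0.2], [-0.15, 0, 0.5, 0, 0, 0.1, 0], [-0.3, 0, 0.5, 0, 0, 0.16, 0], [-0.5, -0.04, 0.5, 0, 0, 0.22, 0], [-0.74, -0.08, 0.5, 0, 0, 0.26, 0], [-0.74, -0.08, 0.5, 0, 0, 0.26, 0], [-0.74, -0.08, 0.5, 0, 0, 0.26, 0], [-0.74, -0.08, 0.5, 0, 0, 0.26, 0]]]}}

```text
t: 17.22
tcp_pos: [0.4855, -0.0047, 0.2371]
tcp_rot: [0.674, 0.739, 0.001, 0.001]
contact_force: [-0.1, -0.2, 0.6]
opening: 0.503
```

```bash
python3 st.py
python3 - <<'E'
from h import *
out=[]
for n,(a,b,w,h) in dict(scene=(180,130,200,180),side=(190,110,240,200),wrist=(0,0,640,400)).items():
    c=cam(n);im=c[0];P=cloud(c);hsv=cv2.cvtColor(im,cv2.COLOR_RGB2HSV);H,S=hsv[...,0],hsv[...,1]
    out.append(cv2.resize(im[b:b+h,a:a+w],(400,300)))
    M=((H<6)|(H>174))&(S>150)&(P[...,2]>.1)&(P[...,2]<.16)
    p=P[M];r=cv2.minAreaRect(p[:,:2].astype(np.float32)) if len(p)>20 else None
    print(n,len(p),r,np.percentile(p[:,2],[5,50,98]) if r else '')
save(np.vstack([np.hstack(out[:2]),np.hstack([out[2],out[2]*0])]),'s4.png')
E
```

```text
t 17.2167 tcp [ 0.4855 -0.0047  0.2371] z [ 0.002  0.    -1.   ] jaw 5.2 q [-0.06  0.52 -0.05  1.99  0.04  0.63 -0.04] F [-0.1 -0.2  0.6] op 0.503
scene 172 ((0.48486900329589844, -0.004738796502351761), (0.11668550968170166, 0.030770162120461464), 83.58128356933594) [0.12986977 0.13309725 0.1360344 ]
side 111 ((0.48495182394981384, -0.009033843874931335), (0.00957400631159544, 0.11155342310667038), 6.0353474617004395) [0.13466951 0.13783382 0.14012342]
wrist 1706 ((0.48375967144966125, -0.0063618943095207214), (0.010905122384428978, 0.11142285913228989), 5.901524066925049) [0.13276092 0.13532018 0.13700775]
```

View pics/s4.png

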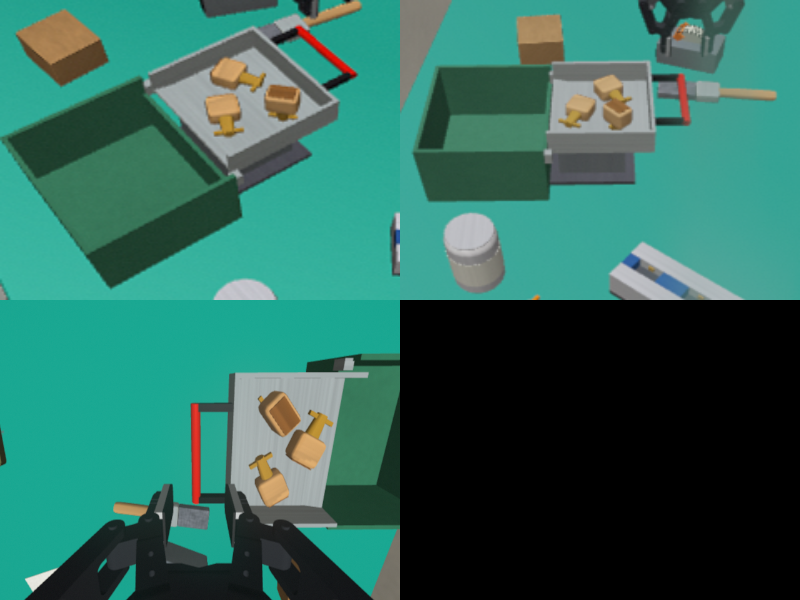

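All three knobs are in the tray and none are left on the bench. I'll pinch the bar.

{"method": "jog_arm", "body": {"steps": [[[0, -0.005, -0.1, 0, 0, 0, -0.3], [0, -0.005, -0.2, 0, 0, 0, -0.3], [0, -0.005, -0.3, 0, 0, 0, -0.3], [0, -0.005, -0.4, 0, 0, 0, -0.3], [-0.004, -0.005, -0.5, 0, 0, 0, -0.3], [-0.004, -0.005, -0.56, 0, 0, 0, -0.3], [-0.004, -0.005, -0.56, 0, 0, 0, -0.3], [-0.004, -0.005, -0.56, 0, 0, 0, -1], [-0.004, -0.005, -0.56, 0, 0, 0, -1], [-0.004, -0.005, -0.56, 0, 0, 0, -1], [-0.004, -0.005, -0.56, 0, 0, 0, -1], [-0.004, -0.005, -0.56, 0, 0, 0, -1], [-0.004, -0.005, -0.56, 0, 0, 0, -1]]]}}

```text
t: 18.45
tcp_pos: [0.4835, -0.0055, 0.1245]
tcp_rot: [0.674, 0.739, -0.0, -0.0]
contact_force: [-3.1, 1.7, -1.6]
opening: 0.117
```

```bash
python3 st.py
python3 - <<'E'
import numpy as np
r=.1973;a0=np.radians(8.75);c,s=np.cos(np.radians(5.5)),np.sin(np.radians(5.5))
for th in np.r_[np.arange(5,96,5)]:
    a=a0+np.radians(th);d=r*(np.cos(a0)-np.cos(a));z=r*(np.sin(a)-np.sin(a0))
    print(th,(np.array([d*c,d*s,z])/.2).round(3).tolist())
E
```

```text
t 18.45 tcp [ 0.4835 -0.0055  0.1245] z [-0.001  0.    -1.   ] jaw 5.3 q [-0.07  0.72 -0.03  2.1   0.06  0.33 -0.05] F [-3.1  1.7 -1.6] op 0.117
5 [0.017, 0.002, 0.084]
10 [0.041, 0.004, 0.167]
15 [0.072, 0.007, 0.247]
20 [0.11, 0.011, 0.324]
25 [0.154, 0.015, 0.398]
30 [0.205, 0.02, 0.467]
35 [0.261, 0.025, 0.532]
40 [0.323, 0.031, 0.592]
45 [0.39, 0.038, 0.645]
50 [0.461, 0.044, 0.693]
55 [0.536, 0.052, 0.735]
60 [0.615, 0.059, 0.769]
65 [0.696, 0.067, 0.797]
70 [0.779, 0.075, 0.817]
75 [0.864, 0.083, 0.831]
80 [0.949, 0.091, 0.836]
85 [1.035, 0.1, 0.834]
90 [1.12, 0.108, 0.825]
95 [1.204, 0.116, 0.808]
```

{"method": "jog_arm", "body": {"steps": [[[0.017, 0.002, 0.084, 0, 0, 0, -1], [0.041, 0.004, 0.167, 0, 0, 0, -1], [0.072, 0.007, 0.247, 0, 0, 0, -1], [0.11, 0.011, 0.324, 0, 0, 0, -1], [0.154, 0.015, 0.398, 0, 0, 0, -1], [0.205, 0.02, 0.467, 0, 0, 0, -1], [0.261, 0.025, 0.532, 0, 0, 0, -1], [0.323, 0.031, 0.592, 0, 0, 0, -1], [0.39, 0.038, 0.645, 0, 0, 0, -1], [0.461, 0.044, 0.693, 0, 0, 0, -1], [0.536, 0.052, 0.735, 0, 0, 0, -1], [0.615, 0.059, 0.769, 0, 0, 0, -1], [0.696, 0.067, 0.797, 0, 0, 0, -1], [0.779, 0.075, 0.817, 0, 0, 0, -1], [0.864, 0.083, 0.831, 0, 0, 0, -1], [0.949, 0.091, 0.836, 0, 0, 0, -1], [0.949, 0.091, 0.836, 0, 0, 0, -1]]]}}

```text
t: 19.87
tcp_pos: [0.6782, 0.0132, 0.2946]
tcp_rot: [0.674, 0.739, 0.003, 0.003]
contact_force: [1.6, 1.3, 4.5]
opening: 0.114
```

{"method": "jog_arm", "body": {"steps": [[[0.086, 0.009, -0.002, 0, 0, 0, -1], [0.171, 0.017, -0.011, 0, 0, 0, -1], [0.255, 0.025, -0.028, 0, 0, 0, -1], [0.255, 0.025, -0.028, 0, 0, 0, -1], [0.255, 0.025, -0.028, 0, 0, 0, -1], [0.255, 0.025, -0.028, 0, 0, 0, -1], [0.255, 0.025, -0.028, 0, 0, 0, -1], [0.255, 0.025, -0.028, 0, 0, 0, -1], [0.255, 0.025, -0.028, 0, 0, 0, -1], [0.255, 0.025, -0.028, 0, 0, 0, -1], [0.255, 0.025, -0.028, 0, 0, 0, -1], [0.255, 0.025, -0.028, 0, 0, 0, -1]]]}}

```text
t: 20.87
tcp_pos: [0.7267, 0.0179, 0.2882]
tcp_rot: [0.674, 0.739, 0.002, 0.002]
contact_force: [4.1, 1.0, 5.6]
opening: 0.112
```

```bash
python3 st.py
python3 - <<'E'
from h import *
a=cam('scene')[0];b=cam('side')[0]
save(np.hstack([cv2.resize(a[100:310,170:390],(400,382)),cv2.resize(b[80:290,170:390],(400,382))]),'s5.png')
E
```

```text
t 20.8667 tcp [0.7267 0.0179 0.2882] z [ 0.006  0.001 -1.   ] jaw 5.3 q [-0.07  0.8  -0.03  1.16  0.02  1.18 -0.01] F [4.1 1.  5.6] op 0.112
```

View pics/s5.png

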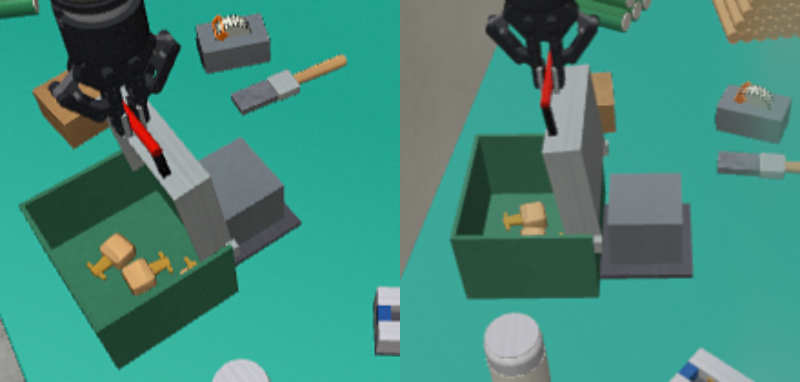

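Two knobs are fully visible in the hopper at (118,250) and (140,270), with the tail of the third at (187,265). I'll swing the tray back.

{"method": "jog_arm", "body": {"steps": [[[-0.084, -0.008, 0.017, 0, 0, 0, -1], [-0.169, -0.016, 0.026, 0, 0, 0, -1], [-0.255, -0.025, 0.028, 0, 0, 0, -1], [-0.34, -0.033, 0.023, 0, 0, 0, -1], [-0.425, -0.041, 0.009, 0, 0, 0, -1], [-0.508, -0.049, -0.011, 0, 0, 0, -1], [-0.589, -0.057, -0.039, 0, 0, 0, -1], [-0.668, -0.064, -0.073, 0, 0, 0, -1], [-0.743, -0.072, -0.115, 0, 0, 0, -1], [-0.814, -0.078, -0.163, 0, 0, 0, -1], [-0.881, -0.085, -0.216, 0, 0, 0, -1], [-0.943, -0.091, -0.276, 0, 0, 0, -1], [-0.943, -0.091, -0.276, 0, 0, 0, -1]]]}}

```text
t: 22.05
tcp_pos: [0.5333, -0.0007, 0.2296]
tcp_rot: [0.674, 0.739, -0.001, -0.001]
contact_force: [0.1, 0.0, -4.5]
opening: 0.116
```

{"method": "jog_arm", "body": {"steps": [[[-0.056, -0.005, -0.065, 0, 0, 0, -1], [-0.107, -0.01, -0.134, 0, 0, 0, -1], [-0.151, -0.014, -0.208, 0, 0, 0, -1], [-0.189, -0.018, -0.285, 0, 0, 0, -1], [-0.22, -0.021, -0.365, 0, 0, 0, -1], [-0.244, -0.023, -0.448, 0, 0, 0, -1], [-0.261, -0.025, -0.532, 0, 0, 0, -1], [-0.261, -0.025, -0.542, 0, 0, 0, -1], [-0.261, -0.025, -0.542, 0, 0, 0, -1], [-0.261, -0.025, -0.542, 0, 0, 0, -1]]]}}

```text
t: 22.88
tcp_pos: [0.4834, -0.0055, 0.1222]
tcp_rot: [0.674, 0.739, -0.001, -0.001]
contact_force: [-1.1, 0.4, -1.8]
opening: 0.113
```

```bash
python3 st.py
```

```text
t 22.8833 tcp [ 0.4834 -0.0055  0.1222] z [-0.002 -0.    -1.   ] jaw 5.3 q [-0.06  0.72 -0.03  2.1   0.06  0.33 -0.06] F [-1.1  0.4 -1.8] op 0.113
```

{"method": "jog_arm", "body": {"steps": [[[0, 0, 0.01, 0, 0, 0, -0.3], [0, 0, 0.01, 0, 0, 0, -0.3], [0, 0, 0.01, 0, 0, 0, -0.3], [0, 0, 0.1, 0, 0, 0, -0.3], [0, 0, 0.25, 0, 0, 0, -0.3], [0, 0, 0.45, 0, 0, 0, -0.3], [0, -0.15, 0.6, 0, 0, 0.08, -1], [0, -0.3, 0.6, 0, 0, 0.16, -1], [0, -0.45, 0.6, 0, 0, 0.24, -1], [0, -0.6, 0.6, 0, 0, 0.32, -1], [0, -0.7, 0.6, 0, 0, 0.4, -1], [0, -0.7, 0.6, 0, 0, 0.48, -1], [0, -0.7, 0.6, 0, 0, 0.56, -1], [0, -0.7, 0.6, 0, 0, 0.64, -1], [0, -0.7, 0.6, 0, 0, 0.72, -1], [0, -0.7, 0.6, 0, 0, 0.765, -1], [0, -0.7, 0.6, 0, 0, 0.765, -1], [0, -0.7, 0.6, 0, 0, 0.765, -1]]]}}

```text
t: 24.38
tcp_pos: [0.4841, -0.1458, 0.2424]
tcp_rot: [0.14, 0.99, 0.0, -0.0]
contact_force: [0.1, 1.3, 0.5]
opening: -0.0
```

```bash
python3 st.py
python3 - <<'E'
from h import *
c=cam('scene');a=c[0];w=cam('wrist')
Pw=cloud(w);M=(abs(Pw[...,2]-.051)<.004)&(np.hypot(Pw[...,0]-.47,Pw[...,1]+.268)<.08)
v,u=np.where(M)
if len(v)>30: print('counter wrist',len(v),cv2.minAreaRect(Pw[M][:,:2].astype(np.float32)),u.min(),u.max(),v.min(),v.max())
N=(Pw[...,2]>.058)&(Pw[...,2]<.085)&(np.hypot(Pw[...,0]-.47,Pw[...,1]+.268)<.05);p=Pw[N]
if len(p)>20: print('wheel',len(p),cv2.minAreaRect(p[:,:2].astype(np.float32)),np.percentile(p[:,2],[5,98]),np.median(p[p[:,2]>.072],0) )
P=cloud(c)
for z in (.14,):
    T=np.zeros(a.shape[:2],bool);T[140:230,245:360]=1;T&=(abs(P[...,2]-.136)<.012)
print('tray rim z',np.percentile(P[T][:,2],[5,50,95]))
save(np.hstack([cv2.resize(a[100:310,170:390],(400,382)),cv2.resize(w[0][:, 60:480],(400,382))]),'s6.png')
E
```

```text
t 24.3833 tcp [ 0.4841 -0.1458  0.2424] z [-0.  0. -1.] jaw 74.0 q [ 0.48  0.56 -0.44  1.92  0.34  0.74  1.14] F [0.1 1.3 0.5] op -0.0
counter wrist 4058 ((0.4699866473674774, -0.2680801451206207), (0.06588757783174515, 0.10968241840600967), 74.20849609375) 171 241 147 242
wheel 1588 ((0.47125616669654846, -0.26855453848838806), (0.040387142449617386, 0.05714080110192299), 73.88600158691406) [0.06031051 0.07586362] [ 0.47067053 -0.26842644  0.07415245]
tray rim z [0.12544878 0.13387964 0.13945754]
```

View pics/s6.png

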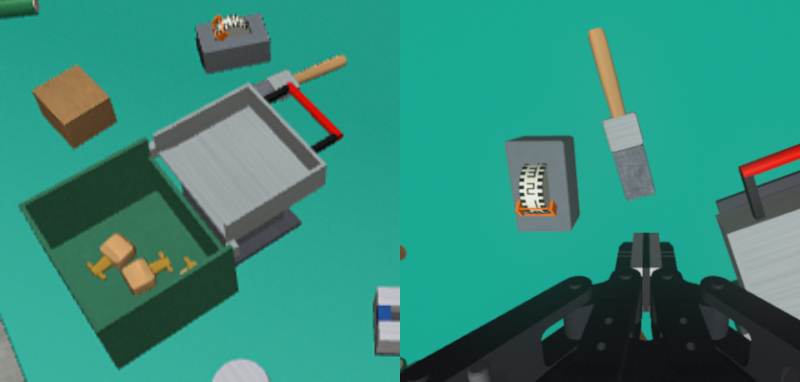

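The tray is flat and empty, and the window (orange) is at (537,208) in the right crop. I'll go closer to read the digits.

{"method": "jog_arm", "body": {"steps": [[[-0.05, -0.15, -0.2, 0, 0, 0, -1], [-0.07, -0.22, -0.4, 0, 0, 0, -1], [-0.07, -0.22, -0.5, 0, 0, 0, -1], [-0.07, -0.22, -0.5, 0, 0, 0, -1], [-0.07, -0.22, -0.5, 0, 0, 0, -1]]]}}

```text
t: 24.9
tcp_pos: [0.4697, -0.189, 0.1418]
tcp_rot: [0.138, 0.99, 0.0, -0.001]
contact_force: [0.1, 0.9, -0.4]
opening: -0.003
```

```bash
python3 st.py
cat > wh.py <<'E'
from h import *
import sys
w=cam('wrist');im=w[0];p=w[2]
q=w[4].T@(np.array([.4745,-.2695,.065])-w[3]);u=int(q[0]/q[2]*p['fx']+p['cx']);v=int(q[1]/q[2]*p['fy']+p['cy']);print(u,v)
s=cam('scene')[0]
a=im[max(0,v-55):v+55,max(0,u-55):u+55];save(np.hstack([cv2.resize(a,(400,400),interpolation=cv2.INTER_CUBIC),cv2.resize(s[103:145,275:320],(400,400),interpolation=cv2.INTER_CUBIC)]),sys.argv[1])
E
python3 wh.py wh1.png
```

```text
t 24.9 tcp [ 0.4697 -0.189   0.1418] z [-0.003  0.001 -1.   ] jaw 74.1 q [ 0.5   0.72 -0.33  2.01  0.47  0.49  1.11] F [ 0.1  0.9 -0.4] op -0.003
214 250
```

View pics/wh1.png

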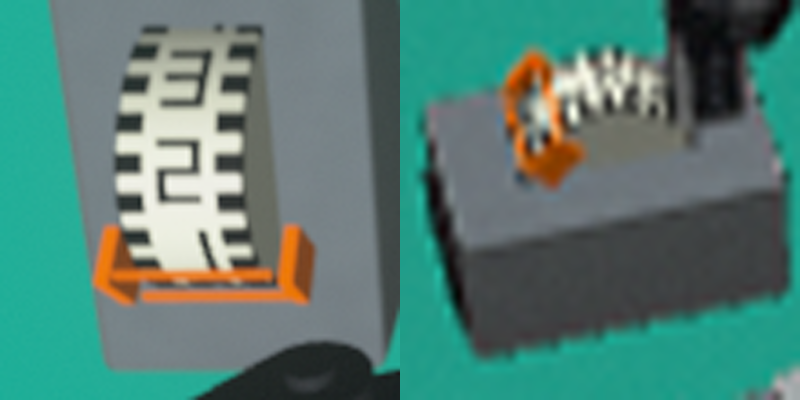

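The window shows 1, with 2 and 3 above it, so the wheel needs about +1.26 rad, or 38 mm of roll. I'll move above the wheel.

{"method": "jog_arm", "body": {"steps": [[[-0.048, -0.2, 0, 0, 0, 0, -1], [-0.048, -0.377, 0, 0, 0, 0, -1], [-0.048, -0.377, -0.15, 0, 0, 0, -1], [-0.048, -0.377, -0.22, 0, 0, 0, -1], [-0.048, -0.377, -0.25, 0, 0, 0, -1], [-0.048, -0.377, -0.25, 0, 0, 0, -1], [-0.048, -0.377, -0.25, 0, 0, 0, -1]]]}}

```text
t: 25.58
tcp_pos: [0.4621, -0.2642, 0.0938]
tcp_rot: [0.137, 0.991, -0.0, 0.001]
contact_force: [-0.3, 0.1, 0.2]
opening: -0.0
```

{"method": "jog_arm", "body": {"steps": [[[0, 0, -0.01, 0, 0, 0, -1], [0, 0, -0.015, 0, 0, 0, -1], [0, 0, -0.02, 0, 0, 0, -1], [0, 0, -0.02, 0, 0, 0, -1], [0, 0, -0.02, 0, 0, 0, -1]]]}}

```text
t: 26.0
tcp_pos: [0.4612, -0.2649, 0.0889]
tcp_rot: [0.138, 0.99, -0.0, 0.001]
contact_force: [-0.7, 0.2, 3.5]
opening: -0.0
```

```bash
python3 st.py
```

```text
t 26.0 tcp [ 0.4612 -0.2649  0.0889] z [ 0.001 -0.    -1.   ] jaw 74.1 q [ 0.61  0.83 -0.29  1.96  0.54  0.43  1.2 ] F [-0.7  0.2  3.5] op -0.0
```

{"method": "jog_arm", "body": {"steps": [[[0, 0, -0.006, 0, 0, 0, -1], [0, 0, -0.006, 0, 0, 0, -1], [0, 0, -0.006, 0, 0, 0, -1]]]}}

```text
t: 26.25
tcp_pos: [0.4615, -0.2649, 0.0887]
tcp_rot: [0.138, 0.99, -0.0, 0.001]
contact_force: [-1.4, 1.5, 15.2]
opening: 0.002
```

{"method": "jog_arm", "body": {"steps": [[[0.015, -0.004, 0, 0, 0, 0, -1], [0.03, -0.0085, 0, 0, 0, 0, -1], [0.045, -0.0127, 0, 0, 0, 0, -1], [0.06, -0.017, 0, 0, 0, 0, -1], [0.075, -0.021, 0, 0, 0, 0, -1], [0.091, -0.026, 0, 0, 0, 0, -1], [0.091, -0.026, 0, 0, 0, 0, -1], [0.091, -0.026, 0, 0, 0, 0, -1]]]}}

```text
t: 26.92
tcp_pos: [0.4811, -0.2704, 0.0885]
tcp_rot: [0.138, 0.99, -0.0, 0.002]
contact_force: [1.7, 1.0, 8.7]
opening: 0.004
```

```bash
python3 st.py
```

```text
t 26.9167 tcp [ 0.4811 -0.2704  0.0885] z [ 0.005 -0.001 -1.   ] jaw 74.1 q [ 0.61  0.84 -0.31  1.91  0.53  0.47  1.21] F [1.7 1.  8.7] op 0.004
```

{"method": "jog_arm", "body": {"steps": [[[0, 0, 0.03, 0, 0, 0, -1], [0, 0, 0.05, 0, 0, 0, -1], [-0.05, 0.014, 0.05, 0, 0, 0, -1], [-0.091, 0.026, 0.05, 0, 0, 0, -1], [-0.091, 0.026, 0.03, 0, 0, 0, -1], [-0.091, 0.026, 0.015, 0, 0, 0, -1], [-0.091, 0.026, 0.006, 0, 0, 0, -1], [-0.091, 0.026, 0.001, 0, 0, 0, -1], [-0.091, 0.026, 0.001, 0, 0, 0, -1], [-0.091, 0.026, 0.001, 0, 0, 0, -1], [-0.076, 0.0215, 0.001, 0, 0, 0, -1], [-0.061, 0.0175, 0.001, 0, 0, 0, -1], [-0.046, 0.013, 0.001, 0, 0, 0, -1], [-0.031, 0.009, 0.001, 0, 0, 0, -1], [-0.016, 0.0045, 0.001, 0, 0, 0, -1], [-0.004, 0.001, 0.001, 0, 0, 0, -1], [-0.004, 0.001, 0.001, 0, 0, 0, -1], [-0.004, 0.001, 0.001, 0, 0, 0, -1], [-0.004, 0.001, 0.03, 0, 0, 0, -1], [-0.004, 0.001, 0.1, 0, 0, 0, -1]]]}}

```text
t: 28.58
tcp_pos: [0.4773, -0.2695, 0.106]
tcp_rot: [0.138, 0.99, 0.0, -0.002]
contact_force: [0.1, -0.2, -0.5]
opening: 0.002
```

{"method": "jog_arm", "body": {"steps": [[[-0.02, 0.1, 0.16, 0, 0, 0, -1], [-0.05, 0.25, 0.16, 0, 0, 0, -1], [-0.05, 0.4, 0.16, 0, 0, 0, -1], [-0.05, 0.4, 0.16, 0, 0, 0, -1], [-0.05, 0.4, 0.16, 0, 0, 0, -1]]]}}

```text
t: 29.0
tcp_pos: [0.4684, -0.1878, 0.1393]
tcp_rot: [0.136, 0.991, 0.001, -0.0]
contact_force: [0.1, -0.2, -0.6]
opening: 0.003
```

```bash
python3 st.py; python3 wh.py wh2.png
```

```text
t 29.0 tcp [ 0.4684 -0.1878  0.1393] z [-0.     0.001 -1.   ] jaw 74.4 q [ 0.5   0.72 -0.33  2.02  0.48  0.48  1.1 ] F [ 0.1 -0.2 -0.6] op 0.003
212 253
```

View pics/wh2.png

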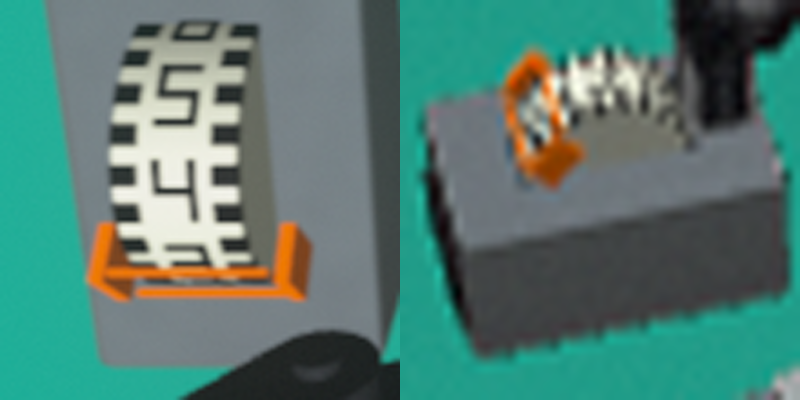

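Run:
```python
from h import *
s=sensors.state();p=optics.camera_params('wrist')
T=np.eye(4);T[:3,:3]=R.from_quat(s['tcp_rot']).as_matrix();T[:3,3]=s['tcp_pos'];T=T@np.array(p['hand_eye'])
f=lambda X:(lambda q:(q[0]/q[2]*p['fx']+p['cx'],q[1]/q[2]*p['fy']+p['cy']))(T[:3,:3].T@(X-T[:3,3]))
u=np.array([np.cos(np.radians(-15.8)),np.sin(np.radians(-15.8)),0])
for ph in range(-40,60,6):
    a=np.radians(ph);X=np.array([.470,-.268,.045])+.03*(np.sin(a)*u+np.array([0,0,np.cos(a)]));q=f(X)
    print(ph,'crop',((q[0]-157)/.275),((q[1]-198)/.275))
for d in(.5,-.5): print('box end',((np.array(f(np.array([.470,-.268,.052])+.110*d*u))-[157,198])/.275))
```

```text
-40 crop 200.3091031954196 97.22077226704744
-34 crop 198.42899694525778 112.99638818795994
-28 crop 197.10801227637168 129.23971445723737
-22 crop 196.37241546052024 145.70369907245745
-16 crop 196.23705189254903 162.13323574660762
-10 crop 196.70473525194467 178.2723123996811
-4 crop 197.76612773226526 193.87129048604854
2 crop 199.4001208347787 208.69389125905687
8 crop 201.5746873042113 222.52349015611094
14 crop 204.24813948042282 235.1683844506469
20 crop 207.37070180975354 246.465793104613
26 crop 210.88628832127057 256.28445843080146
32 crop 214.73437061325023 264.52583240877294
38 crop 218.8518276598556 271.12393310171063
44 crop 223.1746834680542 276.04403855465637
50 crop 227.6396593502727 279.2804410458637
56 crop 232.18549112563414 280.8535122519561
box end [258.10909633 374.51162511]
box end [ 208.05180667 -101.03731353]
```

{"method": "jog_arm", "body": {"steps": [[[0.1, -0.05, 0.15, 0, 0, -0.08, -1], [0.2, -0.09, 0.15, 0, 0, -0.16, -1], [0.35, -0.09, 0.15, 0, 0, -0.24, -1], [0.35, -0.09, 0.15, 0, 0, -0.32, -1], [0.35, -0.09, 0.15, 0, 0, -0.4, -1], [0.35, -0.09, 0.15, 0, 0, -0.48, -1], [0.35, -0.09, 0.15, 0, 0, -0.56, -1], [0.35, -0.09, 0.15, 0, 0, -0.64, -1], [0.35, -0.09, 0.15, 0, 0, -0.72, -1], [0.35, -0.09, 0.15, 0, 0, -0.8, -1], [0.35, -0.09, 0.15, 0, 0, -0.88, -1], [0.35, -0.09, 0.15, 0, 0, -0.96, -1], [0.35, -0.09, 0.15, 0, 0, -1, -1]]]}}

```text
t: 30.18
tcp_pos: [0.5377, -0.2096, 0.1687]
tcp_rot: [0.8, 0.599, -0.0, 0.0]
contact_force: [0.3, 0.1, 0.2]
opening: 0.002
```

{"method": "jog_arm", "body": {"steps": [[[0, 0, 0, 0, 0, -0.08, -1], [0, 0, 0, 0, 0, -0.16, -1], [0, 0, 0, 0, 0, -0.24, -1], [0, 0, 0, 0, 0, -0.32, -1], [0, 0, 0, 0, 0, -0.4, -1], [0, 0, 0, 0, 0, -0.48, -1], [0, 0, 0, 0, 0, -0.56, -1], [0, 0, 0, 0, 0, -0.64, -1], [0, 0, 0, 0, 0, -0.72, -1], [0, 0, 0, 0, 0, -0.8, -1], [0, 0, 0, 0, 0, -0.88, -1], [0, 0, 0, 0, 0, -0.96, -1], [0, 0, 0, 0, 0, -1, -1], [0, 0, 0, 0, 0, -1, -1]]]}}

```text
t: 31.35
tcp_pos: [0.5378, -0.2092, 0.1686]
tcp_rot: [0.99, -0.14, -0.0, 0.001]
contact_force: [-0.1, -0.9, -0.1]
opening: 0.007
```

```bash
python3 st.py; sed -i 's/s\[103:145,275:320\]/s[160:320,170:330]/' wh.py; python3 wh.py wh3.png
```

```text
t 31.35 tcp [ 0.5378 -0.2092  0.1686] z [-0.001 -0.001 -1.   ] jaw -106.1 q [ 0.01  0.79  0.5   1.81 -0.56  0.69 -1.02] F [-0.1 -0.9 -0.1] op 0.007
407 255
```

View pics/wh3.png

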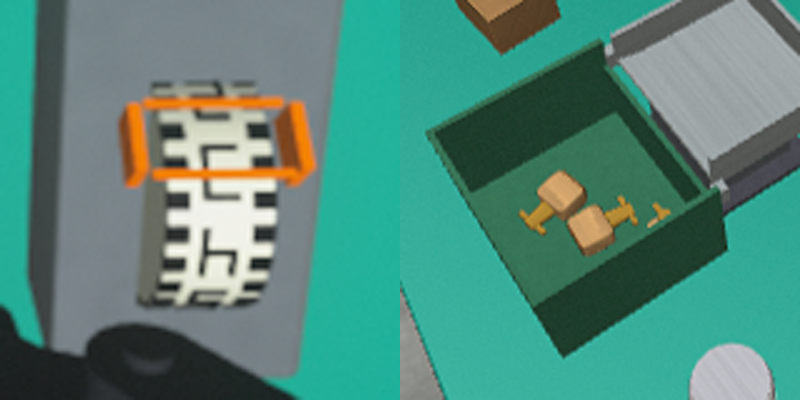

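Run:
```python
from h import *
s=sensors.state();p=optics.camera_params('wrist')
T=np.eye(4);T[:3,:3]=R.from_quat(s['tcp_rot']).as_matrix();T[:3,3]=s['tcp_pos'];T=T@np.array(p['hand_eye'])
f=lambda X:(lambda q:(q[0]/q[2]*p['fx']+p['cx'],q[1]/q[2]*p['fy']+p['cy']))(T[:3,:3].T@(X-T[:3,3]))
u=np.array([np.cos(np.radians(-15.8)),np.sin(np.radians(-15.8)),0]);C=np.array([.470,-.268,0])
cr=lambda X:((np.array(f(X))-[352,200])/.275).round(1)
for ph in range(-24,90,6):
    a=np.radians(ph);print(ph,cr(C+[0,0,.045]+.03*(np.sin(a)*u+np.array([0,0,np.cos(a)]))))
w=np.array([-u[1],u[0],0])
for du in(.055,-.055):
  for dw in(.033,-.033): print('corner',du,dw,cr(C+[0,0,.052]+du*u+dw*w))
```

```text
-24 [204.7 282.4]
-18 [207.2 273.9]
-12 [209.4 264.1]
-6 [211.3 253.1]
0 [212.7 241.2]
6 [213.8 228.4]
12 [214.4 215. ]
18 [214.6 201.1]
24 [214.4 187. ]
30 [213.7 172.9]
36 [212.5 158.9]
42 [211.  145.4]
48 [209.1 132.4]
54 [206.8 120.1]
60 [204.2 108.8]
66 [201.4  98.4]
72 [198.3  89.3]
78 [195.1  81.3]
84 [191.7  74.7]
corner 0.055 0.033 [ 62.6 -21.2]
corner 0.055 -0.033 [348.6 -21.1]
corner -0.055 0.033 [ 41.2 384.5]
corner -0.055 -0.033 [294.5 384.5]
```

Seen from the window side, the "3" is centred at about y=172 and the frame centre is about 139. The wheel is roughly 14° short, so I'll roll another ~6.5 mm.

{"method": "jog_arm", "body": {"steps": [[[-0.15, -0.15, 0, 0, 0, 0, -1], [-0.3, -0.289, 0, 0, 0, 0, -1], [-0.358, -0.289, -0.15, 0, 0, 0, -1], [-0.358, -0.289, -0.3, 0, 0, 0, -1], [-0.358, -0.289, -0.373, 0, 0, 0, -1], [-0.358, -0.289, -0.373, 0, 0, 0, -1], [-0.358, -0.289, -0.373, 0, 0, 0, -1]]]}}

```text
t: 32.03
tcp_pos: [0.4661, -0.2661, 0.0942]
tcp_rot: [0.99, -0.138, -0.0, -0.0]
contact_force: [0.1, -0.5, 0.4]
opening: 0.002
```

{"method": "jog_arm", "body": {"steps": [[[0, 0, -0.015, 0, 0, 0, -1], [0, 0, -0.025, 0, 0, 0, -1], [0, 0, -0.028, 0, 0, 0, -1], [0, 0, -0.028, 0, 0, 0, -1], [0, 0, -0.028, 0, 0, 0, -1]]]}}

```text
t: 32.45
tcp_pos: [0.4668, -0.2657, 0.0893]
tcp_rot: [0.99, -0.138, 0.0, 0.0]
contact_force: [-0.2, 0.4, -0.4]
opening: 0.001
```

```bash
python3 st.py
```

```text
t 32.45 tcp [ 0.4668 -0.2657  0.0893] z [ 0.001 -0.    -1.   ] jaw -105.8 q [ 0.24  0.86  0.34  1.97 -0.65  0.42 -0.78] F [-0.2  0.4 -0.4] op 0.001
```

{"method": "jog_arm", "body": {"steps": [[[0, 0, -0.007, 0, 0, 0, -1], [0, 0, -0.007, 0, 0, 0, -1], [0, 0, -0.007, 0, 0, 0, -1]]]}}

```text
t: 32.7
tcp_pos: [0.4675, -0.266, 0.0889]
tcp_rot: [0.99, -0.138, 0.001, 0.0]
contact_force: [-0.6, 1.1, 10.9]
opening: -0.002
```

```bash
python3 st.py
```

```text
t 32.7 tcp [ 0.4675 -0.266   0.0889] z [ 0.003 -0.001 -1.   ] jaw -105.9 q [ 0.24  0.86  0.33  1.97 -0.65  0.42 -0.78] F [-0.6  1.1 10.9] op -0.002
```

Stroke 6.5 mm, lift, and return to the viewing pose.

{"method": "jog_arm", "body": {"steps": [[[0.01, -0.003, 0, 0, 0, 0, -1], [0.02, -0.006, 0, 0, 0, 0, -1], [0.031, -0.009, 0, 0, 0, 0, -1], [0.031, -0.009, 0, 0, 0, 0, -1], [0.031, -0.009, 0, 0, 0, 0, -1], [0.031, -0.009, 0.05, 0, 0, 0, -1], [0.031, -0.009, 0.2, 0, 0, 0, -1], [0.15, 0.1, 0.4, 0, 0, 0, -1], [0.3, 0.25, 0.4, 0, 0, 0, -1], [0.353, 0.284, 0.4, 0, 0, 0, -1], [0.353, 0.284, 0.4, 0, 0, 0, -1], [0.353, 0.284, 0.4, 0, 0, 0, -1]]]}}

```text
t: 33.7
tcp_pos: [0.538, -0.2075, 0.1679]
tcp_rot: [0.991, -0.136, 0.0, -0.0]
contact_force: [-0.5, -0.2, 0.4]
opening: -0.002
```

```bash
python3 st.py;  python3 wh.py wh4.png
```

```text
t 33.7 tcp [ 0.538  -0.2075  0.1679] z [ 0.001 -0.    -1.   ] jaw -105.7 q [ 0.    0.79  0.51  1.81 -0.57  0.69 -1.01] F [-0.5 -0.2  0.4] op -0.002
409 255
```

View pics/wh4.png

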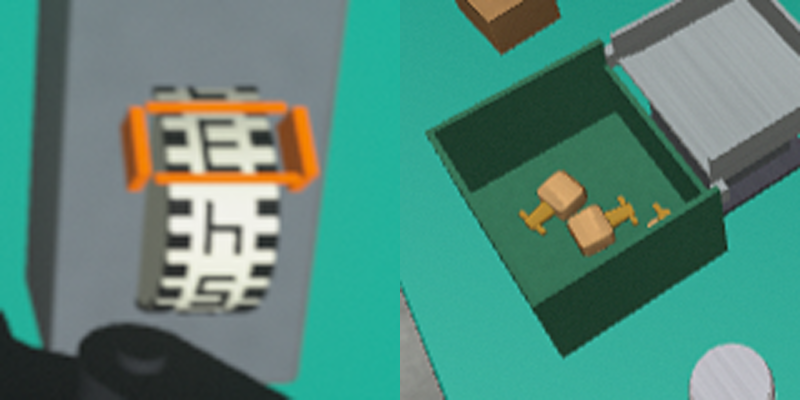

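The "3" is now centred in the window frame (y=145, frame centre 143). Last check: the third knob, partly hidden behind the hopper's near wall.

{"method": "jog_arm", "body": {"steps": [[[0, 0, 0.2, 0, 0, 0, -1], [0, 0, 0.4, 0, 0, 0, -1], [0, 0, 0.6, 0, 0, 0, -1], [0.1, 0.2, 0.6, 0, 0, 0, -1], [0.25, 0.4, 0.6, 0, 0, 0, -1], [0.4, 0.6, 0.6, 0, 0, 0, -1], [0.55, 0.8, 0.6, 0, 0, 0, -1], [0.7, 1, 0.6, 0, 0, 0, -1], [0.7, 1, 0.6, 0, 0, 0, -1], [0.7, 1, 0.6, 0, 0, 0, -1], [0.7, 1, 0.6, 0, 0, 0, -1]]]}}

```text
t: 34.72
tcp_pos: [0.677, -0.0079, 0.2862]
tcp_rot: [0.991, -0.137, -0.001, 0.0]
contact_force: [0.6, -0.4, 0.3]
opening: -0.0
```

```bash
python3 st.py
python3 - <<'E'
from h import *
c=cam('wrist');im=c[0];P=cloud(c);s=cam('side')[0]
hsv=cv2.cvtColor(im,cv2.COLOR_RGB2HSV);H,S,V=[hsv[...,i] for i in range(3)]
M=(H<26)&(H>8)&(S>60)&(V>80)&(P[...,2]<.11)&(P[...,0]>.66)&(abs(P[...,1])<.13)
n,L,st,_=cv2.connectedComponentsWithStats(M.astype(np.uint8))
a=np.radians(5.5);o=np.array([.679+.094*np.cos(a),.0125+.094*np.sin(a)])
for i in range(1,n):
    if st[i,4]>60:
        p=P[L==i];d=p[:,:2]-o;x=d@[np.cos(a),np.sin(a)];y=d@[-np.sin(a),np.cos(a)];print(st[i].tolist(),'hopper x',x.min().round(3),x.max().round(3),'y',y.min().round(3),y.max().round(3),'z',p[:,2].max().round(3))
T=P[(abs(P[...,2]-.1)<.03)&(P[...,0]>.55)&(P[...,0]<.62)&(abs(P[...,1])<.05)]
if len(T): print('tray floor z',np.percentile(T[:,2],[5,50,95]))
save(np.hstack([cv2.resize(im,(400,300)),cv2.resize(s,(400,300))]),'end.png')
E
```

```text
t 34.7167 tcp [ 0.677  -0.0079  0.2862] z [-0.002 -0.    -1.   ] jaw -105.7 q [-0.36  0.8   0.65  1.36 -0.5   1.14 -1.49] F [ 0.6 -0.4  0.3] op -0.0
[266, 41, 50, 59, 1341] hopper x -0.01 0.056 y -0.055 -0.009 z 0.036
[242, 81, 43, 55, 1254] hopper x -0.037 0.027 y -0.003 0.036 z 0.036
[220, 143, 39, 30, 747] hopper x -0.063 -0.036 y 0.048 0.097 z 0.068
tray floor z [0.09899838 0.10011589 0.10121091]
```

View pics/end.png

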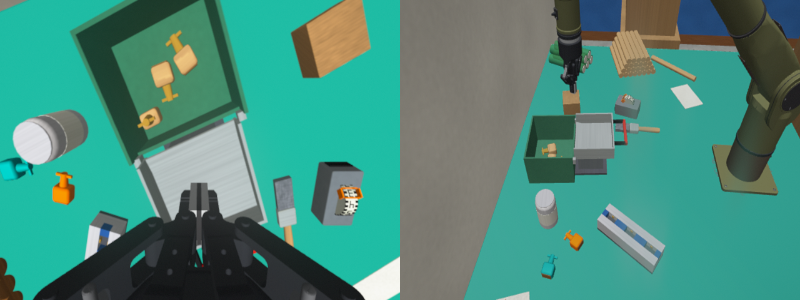

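All three knobs are inside the hopper, the tray floor reads 0.100 m and the bystanders are in place.

```bash
python3 -c "
from cell import finish_job
print(finish_job())"
```

```text
the job is handed in; nothing more can be done
None
```

I handed the job in at about 35 s. All three knobs are in the hopper, the tray is back down flat and the counter shows 3. `finish_job` gives no verdict.

- **Batch:** there were 3 knobs, one wedged in the rack and two lying loose. I twisted and pulled the wedged one, collected the other two, tipped the tray to about 95° and swung it back down.
- **Hopper and tray:** in the last views, two knobs lie flat on the hopper floor. The third stands head-down in a near corner, inside the walls, with its highest point 68 mm above the bench. The tray floor reads 100 mm above the bench, which is level.
- **Bystanders:** the last views show the tin, carton, brush and both look-alikes still standing in their places. I did not re-measure their positions. The arm ended clear of everything.
- **Wheel, where two checks disagreed:** I started from 1 and had to roll a third short stroke after a check showed it about 14° short. The "3" now looks centred in the window frame, but ray geometry through the wrist camera suggests it could still be up to about 7° (0.12 rad) short. Both are inside the 0.22 rad tolerance.

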